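# Put the bench tools back in their foam inlays

### The job

Put the four loose tools back: the long spanner, the short spanner, the pliers and the T-shaped chuck key that lies beside them (not the one by the drill press), each into the foam inlay cut to its own outline, lying flat and fully down on the pocket floor. Take care not to knock over or shove aside the jar of nails.

Things in the scene. Friction and masses are not known exactly. Their poses are not given: they have to be found in the camera images.
- long_spanner: the longer of two steel combination spanners, 197 x 28 x 8 mm, lying flat. Origin: middle of its length, on the underside; its y axis runs along the shank (open end at -y, ring end at +y), z up. The shank is 12 mm wide and stands 1 to 6 mm above the underside; the heads are up to 8 mm thick. Mass 0.11 kg or so; balanced near the origin.
- short_spanner: the shorter steel combination spanner, 162 x 24 x 8 mm, otherwise like the long one (y along the shank, origin at mid-length on the underside; shank about 9 mm wide, 1 to 6 mm above the underside).
- pliers: long-nosed pliers, blue handles, 165 x 53 x 12 mm, lying flat. Origin: middle of the bounding box, on the underside; y lengthwise: nose tip at +83 mm, handle ends at -83 mm; z up. Nose up to 24 mm wide, joint 25 mm across at y = +27 mm, handles spread to 53 mm. Can be gripped across the joint at y = +15 mm (closing along x). About 0.19 kg.
- chuck_key: T-shaped steel chuck key among the spanners (another, by the drill press, is no part of this), 60 x 70 x 18 mm, lying flat. Origin: middle of the bounding box, on the underside. Stem (11 mm thick) along x from -26 mm to the toothed end (18 mm thick) at +18 to +30 mm; crossbar (9 mm thick, 70 mm long) along y at x = -26 mm. z up. Grip the stem near the origin, closing along y..
- long_spanner_pad: foam inlay for the long spanner, fixed, 62 x 230 mm: pale base sheet 6 mm, dark foam above it to 15 mm. Pocket (pale floor at 6 mm) 208 mm long along y, 40 mm wide at the heads, 24 at the shank; finger trough of the same depth right across at y = -25 to +25 mm. Origin: under the pocket's middle, at bench level; z up. The spanner may lie either way round.
- short_spanner_pad: foam inlay for the short spanner, fixed: same make and frame as the long one, 58 x 196 mm; pocket 174 mm long, 36 mm wide at the heads, 24 mm at the shank, finger trough at y = -25 to +25 mm. Either way round.
- pliers_pad: foam inlay for the pliers, fixed, same make, 86 x 200 mm. Frame matches the pliers': pocket 178 mm long along y, 37 mm wide at the nose end (+y), 64 mm at the handle end (-y), so only one way round fits; finger trough across at y = -10 to +40 mm. Origin: under the pocket's middle at bench level; floor at 6 mm, foam top at 15 mm.
- chuck_key_pad: foam inlay for the chuck key, fixed, same make, 96 (x) x 102 (y) mm. Frame matches the key's: pocket x = -37 to +20 mm, 82 mm wide in y, for crossbar and fingers, with a notch 30 mm wide going on to x = +37 mm for the toothed end: only one way round fits. Origin: under the middle at bench level; floor at 6 mm, foam top at 15 mm.
- nail_jar: closed glass jar of nails with a red lid, 62 mm in diameter, 82 mm tall, standing loose behind the vice (toward the buffing grinder); origin at the centre of its underside. It is not to be moved.

How it is judged:
At the end, for the whole second after the job is handed in: Each tool lies in its own inlay: its origin within 12 mm (horizontally) of the inlay's, its underside no more than 3.5 mm above the 6 mm high pocket floor, level within 0.1 rad, lengthwise within 0.2 rad of the pocket, at rest; the jar stands upright (within 0.1 rad) (horizontal distance between long_spanner and long_spanner_pad below 0.012 m and z of long_spanner in the frame of long_spanner_pad below 0.0095 m and angle between each of long_spanner, short_spanner, pliers, chuck_key, nail_jar's own z axis and vertical below 0.1 rad and angle between the y axis of long_spanner and the y axis of long_spanner_pad, either way round below 0.2 rad and linear speed of each of long_spanner, short_spanner, pliers, chuck_key below 0.02 m/s and horizontal distance between short_spanner and short_spanner_pad below 0.012 m and z of short_spanner in the frame of short_spanner_pad below 0.0095 m and angle between the y axis of short_spanner and the y axis of short_spanner_pad, either way round below 0.2 rad and horizontal distance between pliers and pliers_pad below 0.012 m and z of pliers in the frame of pliers_pad below 0.0095 m and angle between the y axis of pliers and the y axis of pliers_pad, either way round below 0.2 rad and horizontal distance between chuck_key and chuck_key_pad below 0.012 m and z of chuck_key in the frame of chuck_key_pad below 0.0095 m and angle between the y axis of chuck_key and the y axis of chuck_key_pad, either way round below 0.2 rad); the robot touches nothing.
It fails at once if the nail jar is knocked over or pushed more than 40 mm (angle between nail_jar's own z axis and vertical above 0.5 rad or distance of nail_jar from where it was at the start of the episode above 0.04 m).
It also fails if it takes over 139 s, if anything falls off the work surface, if the arm or the gripper's body presses on something with over 40 N, if the wrist force passes 120 N, or if a joint passes its speed limit or range.

### The arm

A 7-joint arm with a two-finger parallel gripper is mounted at the origin on a cart in front of the work surface, level with it; the furniture and walls round the work are solid. World frame = base frame: x ahead of the robot, y to its left, z up, the work surface at z = 0. Lengths are in m, angles in rad, forces in N, time in s.
With the tool pointing down it reaches from about 0.4 to 0.85 m from the base axis. Payload 10.4 kg.
Tool frame: the origin (TCP) lies on the mounting face of the last link; the fingertips stand arm.nose_length ahead of it and the grasp point (between the pads) lies 164 mm ahead of it (arm.nose_length is the distance from the TCP to the fingertips, in m); z points along the fingers, y is the direction in which the jaws open and shut (so a half turn about z gives the same grasp; the last joint's range is limited). The gripper opens to 87 mm and grips with 3 to 60 N. Pads are 19 mm wide; open, the fingers measure 117 mm over their backs; the gripper's body (75 mm by 190 mm) begins 51 mm behind the grasp point.
Start: joints at [1.27, 0.332, -0.065, 1.46, 0.022, 1.35, -0.088], TCP at [0.171, -0.601, 0.405] pointing down, gripper open.
Joint ranges: [-2.6, 2.6], [-0.5, 2.12], [-1.47, 1.34], [0.16, 2.42], [-1.27, 4.41], [0.06, 2.06], [-2.6, 2.6]. Speed limits (rad/s): [2.22, 2.22, 2.79, 2.79, 3.14, 3.14, 3.14].

### API

Orientations are given as a unit quaternion [w, x, y, z].
In Python, from rig import arm gives the robot as it stands.
- The arm moves only by the tool move_arm, never from a script. Its argument "plan" is a list of rows, each an object with "xyz": the shift along the tool's x, y, z in mm, a list of three; "turn": the turn, a rotation vector about the tool's x, y, z in degrees, a list of three; "jaw": the closure, from 0 (fully open) to 1 (shut). In form: [{"xyz": [x, y, z], "turn": [wx, wy, wz], "jaw": jaw}, ...]. A call has 1 to 20 rows; each row is the pose to reach, as a shift and turn from the pose commanded when the call began, along the tool's axes at that moment; what a row does not reach only later rows make up. A row lasts 1/12 s, in which the tool goes at most 41.7 mm and 7.16 degrees, less where a joint would pass 70% of its speed; a pose out of reach is approached as far as the arm can. A call with a gripper value outside its range is refused whole. The fingers move at their own pace and stop on an object; the grip force is fixed at half the most. Time passes only in rows, so rows that repeat a pose let the fingers close. It gives the time, the measured TCP pose, the force and the opening at its end, in the units of the state.
- arm.get_state(): the state, without advancing time (a new reading comes with each control period).
- arm.snapshot(name): name is "scene" or "top" or "wrist"; returns a dict with "color" (480x640x3 uint8, red, green, blue), "mtx" (3x3 intrinsics, pixels), "R" (3x3) and "t" (3): a world point X has camera coordinates R X + t. Camera axes: x right, y down, z forward; pixel columns grow to the right and rows downward; lengths in m; the calibration is good to about 2 mm. A picture is of the moment at which its call begins. There is no depth.
- arm.close_job(): hands the job in, once; it reports no verdict.
The state is a dict: "t": time; "joints": joint angles; "joint_velocities": joint speeds; "tau": joint torques, N m; "ee_pos": TCP position; "tool_rot": TCP orientation; "wrist_force": force on the tool from outside, world axes, zero at the start; "wrist_torque": the same for the moment, N m; "finger_gap": opening from 0.0 (shut) to 1.0 (fully open).
Only numpy, scipy, OpenCV 4.12 (cv2) and the standard library are available. Lean on these libraries where they do the work, as an engineer would, in place of code of your own. Each camera call takes 0.05 s, during which the arm holds its last target.

## Working session

There is one attempt and no reset: what is moved stays moved. The work goes in short steps, Python scripts to look and compute and a tool call to move; the robot and the scene stay as the last step left them, time stands still between calls to the robot, and variables do not carry over. Pictures are saved under pics/ and viewed, and the job is handed in when it is done.

Besides the shell and the picture viewer there is one more tool, called as a command line: name --argument value ..., lists and objects as JSON in quotes. move_arm: Moves the arm, as the interface text tells. Its arguments: {"type":"object","properties":{"plan":{"type":"array","items":{"type":"object","properties":{"xyz":{"type":"array","items":{"type":"number"}},"turn":{"type":"array","items":{"type":"number"}},"jaw":{"type":"number"}}}}},"required":["plan"]}

```bash
ls; mkdir -p pics; python3 - <<'E'
from rig import arm
import cv2,pickle
s=arm.get_state();print(s, arm.nose_length)
d={}
for n in("scene","top","wrist"):
    p=arm.snapshot(n);d[n]=p;cv2.imwrite(f"pics/{n}0.png",p["color"][:,:,::-1]);print(n,p["mtx"],p["R"],p["t"])
pickle.dump(d,open("s0.pkl","wb"))
E
```

```text
pics
{'t': 0.0, 'joints': array([ 1.27038459,  0.3328585 , -0.06469147,  1.46095002,  0.02158352,
        1.34987083, -0.08846639]), 'joint_velocities': array([ 0.00145684, -0.00049921, -0.00021275,  0.00185428,  0.00126571,
        0.00076159,  0.00113321]), 'tau': array([ 1.37033890e-03, -6.23238587e+01,  2.55808281e-02, -3.89894807e+01,
       -6.12943433e-02,  3.96758784e-02,  1.03778548e-04]), 'ee_pos': array([ 0.1713764 , -0.6009113 ,  0.40395792]), 'tool_rot': array([-6.85321127e-04,  9.90364859e-01,  1.38480908e-01, -1.21500185e-04]), 'wrist_force': array([-0.23603558,  0.10084282,  0.35108383]), 'wrist_torque': array([-0.01498926,  0.01284762,  0.00747574]), 'finger_gap': 1.001245327913685} 0.1822
scene [[436.7368609    0.         313.33780685]
 [  0.         436.7368609  239.80114468]
 [  0.           0.           1.        ]] [[-0.74069861 -0.67182252 -0.00447927]
 [-0.4001345   0.4464929  -0.80033522]
 [ 0.53968319 -0.59101488 -0.59953605]] [0.39116479 0.24514028 0.82045613]
top [[450.14236937   0.         316.23793289]
 [  0.         450.14236937 236.08930339]
 [  0.           0.           1.        ]] [[-0.02193135 -0.99969741 -0.0111405 ]
 [-0.99772004  0.02259665 -0.06359341]
 [ 0.06382591  0.00972042 -0.99791371]] [-0.00283201  0.55397054  1.46128058]
wrist [[406.55887859   0.         318.24467454]
 [  0.         406.55887859 239.58602562]
 [  0.           0.           1.        ]] [[ 2.73712525e-01 -9.61811487e-01 -3.43452679e-04]
 [-9.20335422e-01 -2.62012956e-01  2.90399591e-01]
 [-2.79399651e-01 -7.91699137e-02 -9.56905408e-01]] [-0.6245745  -0.03410047  0.39148936]
```

View pics/top0.png

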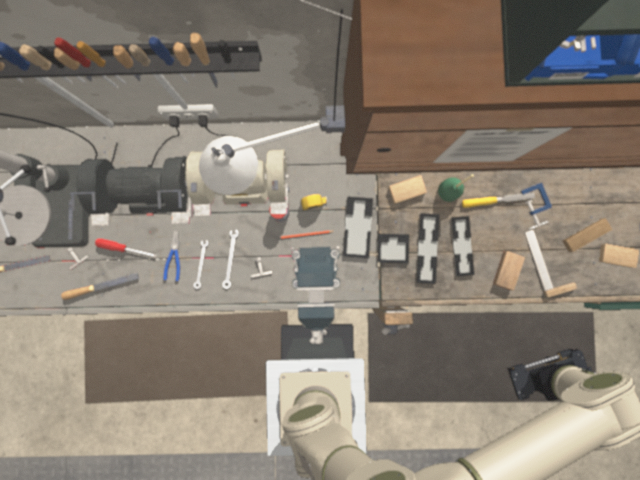

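View pics/scene0.png

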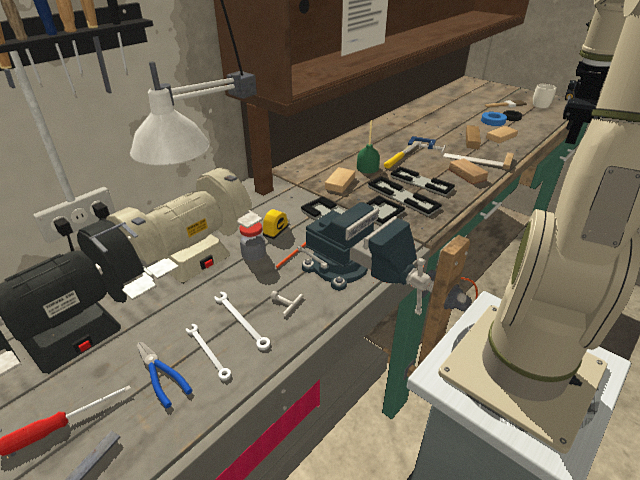

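View pics/wrist0.png

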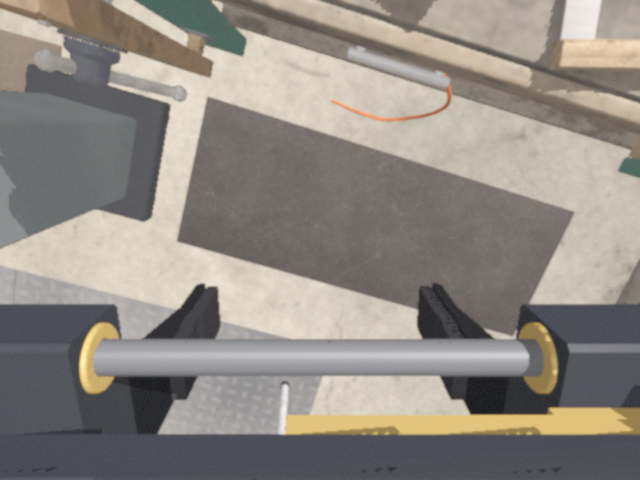

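The top view shows the tools at left (pliers ~(172,260), short spanner (201,264), long spanner (231,258), chuck key (262,268)). The pads are at right, around (357,228), (394,249), (428,249) and (462,247). The jar is near (278,211). I'll enlarge both areas.

```bash
cat > h.py <<'E'
import numpy as np,cv2
from scipy.spatial.transform import Rotation as Ro
def ray(p,u,v,z):
    d=p["R"].T@np.linalg.inv(p["mtx"])@np.array([u,v,1.]);c=-p["R"].T@p["t"]
    return c+d*(z-c[2])/d[2]
def proj(p,X):
    q=p["mtx"]@(p["R"]@np.array(X)+p["t"]);return q[:2]/q[2]
def crop(p,u0,v0,u1,v1,k,name):
    c=p["color"][v0:v1,u0:u1,::-1];cv2.imwrite("pics/"+name,cv2.resize(c,None,fx=k,fy=k,interpolation=cv2.INTER_CUBIC))
E
python3 - <<'E'
import pickle;from h import *
d=pickle.load(open("s0.pkl","rb"));p=d["top"]
crop(p,150,190,310,300,5,"tl.png");crop(p,335,185,485,295,5,"tr.png")
for n,u,v,z in[("pliers",172,260,0),("ss",201,264,0),("ls",231,258,0),("ck",262,268,0),("padP",357,228,.015),("padC",394,249,.015),("padL",428,249,.015),("padS",462,247,.015),("jar",279,211,.08),("vice",317,268,.1),("edge",200,310,0)]: print(n,ray(p,u,v,z).round(3))
for q in d.values(): print(-q["R"].T@q["t"])
E
```

```text
pliers [0.486 0.466 0.   ]
ss [0.471 0.37  0.   ]
ls [0.488 0.27  0.   ]
ck [0.453 0.167 0.   ]
padP [ 0.578 -0.15   0.015]
padC [ 0.506 -0.269  0.015]
padL [ 0.503 -0.38   0.015]
padS [ 0.507 -0.492  0.015]
jar [0.632 0.1   0.08 ]
vice [ 0.45  -0.016  0.1  ]
edge [0.319 0.374 0.   ]
[-0.05496207  0.63824171  0.68983956]
[ 0.45937784 -0.02955329  1.49342925]
[ 0.24895198 -0.57866351  0.38430653]
```

View pics/tl.png

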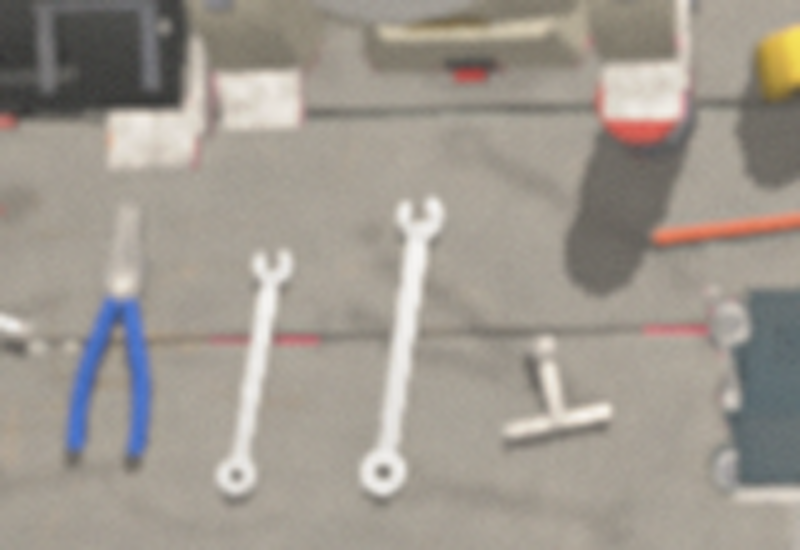

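View pics/tr.png

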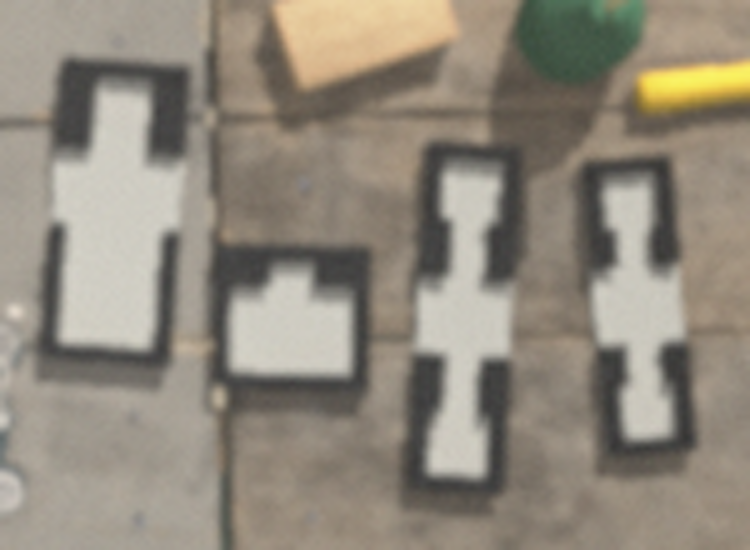

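```bash
python3 - <<'E'
import pickle;from h import *
d=pickle.load(open("s0.pkl","rb"));T=d["top"];S=d["scene"]
def tri(a,b):
    A=[];B=[]
    for p,(u,v) in((T,a),(S,b)):
        P=p["mtx"]@np.c_[p["R"],p["t"]]
        for k,w in((0,u),(1,v)): r=P[k]-w*P[2];A.append(r[:3]);B.append(-r[3])
    s=np.linalg.lstsq(np.array(A),np.array(B),rcond=None);return s[0].round(3),s[1]
print("lamp shade centre-ish",tri((228,165),(170,135)))
print("lamp clamp",tri((333,120),(241,85)))
print("jar lid",tri((279,213),(250,230)))
print("cab corner front bottom",tri((347,172),(258,195)))
print("ck",tri((262,268),(287,300)))
for z in(.3,.4,.5):print(z,"cab front",ray(T,380,172,z),"lamp lower",ray(T,230,193,z), ray(S,170,163,z))
# masks
im=T["color"].astype(int);g=im.max(2);
def con(mask,box,mn):
    u0,v0,u1,v1=box;m=np.zeros(mask.shape,np.uint8);m[v0:v1,u0:u1]=mask[v0:v1,u0:u1]*255
    for c in cv2.findContours(m,cv2.RETR_EXTERNAL,cv2.CHAIN_APPROX_NONE)[0]:
        if cv2.contourArea(c)>mn: yield c
dark=(g<85)
for c in con(dark,(335,185,485,295),30):
    print("dark",cv2.contourArea(c),cv2.minAreaRect(c))
br=(im.min(2)>175)
for c in con(br,(180,225,290,292),20):
    print("bright",cv2.contourArea(c),cv2.minAreaRect(c))
E
```

```text
lamp shade centre-ish (array([0.727, 0.211, 0.328]), array([1.35675876]))
lamp clamp (array([ 0.836, -0.069,  0.341]), array([0.02115807]))
jar lid (array([0.63 , 0.105, 0.079]), array([15.10079503]))
cab corner front bottom (array([ 0.786, -0.096,  0.024]), array([490.34779177]))
ck (array([0.454, 0.167, 0.007]), array([0.38892136]))
0.3 cab front [ 0.70370631 -0.19234537  0.3       ] lamp lower [0.65657559 0.21050754 0.3       ] [0.67228883 0.25546619 0.3       ]
0.4 cab front [ 0.6832335  -0.17870467  0.4       ] lamp lower [0.64005196 0.19039233 0.4       ] [0.4857375  0.35365415 0.4       ]
0.5 cab front [ 0.6627607  -0.16506397  0.5       ] lamp lower [0.62352834 0.17027711 0.5       ] [0.29918616 0.45184211 0.5       ]
dark 173.5 ((426.0323181152344, 270.5793762207031), (19.480911254882812, 26.460294723510742), 4.39870548248291)
dark 120.0 ((463.4771423339844, 265.1802062988281), (21.51660919189453, 18.452985763549805), 85.91438293457031)
dark 804.5 ((393.0, 250.0), (32.0, 30.0), 90.0)
dark 52.5 ((356.137939453125, 244.3448486328125), (24.913644790649414, 24.913644790649414), 4.763641834259033)
dark 103.5 ((460.20050048828125, 227.30711364746094), (20.44790267944336, 17.740514755249023), 85.91438293457031)
dark 161.5 ((428.6600341796875, 226.62001037597656), (19.580917358398438, 26.23731803894043), 3.1798300743103027)
dark 157.0 ((358.90985107421875, 205.99180603027344), (24.987863540649414, 16.1153621673584), 5.19442892074585)
dark 85.0 ((444.92352294921875, 195.50592041015625), (19.849136352539062, 9.328010559082031), 40.601295471191406)
bright 56.5 ((260.0799865722656, 268.44000244140625), (13.058638572692871, 20.571826934814453), 79.69515228271484)
bright 181.5 ((200.05018615722656, 263.7302551269531), (8.047947883605957, 49.20222854614258), 10.539182662963867)
bright 255.5 ((229.94187927246094, 258.42340087890625), (9.324345588684082, 59.94776916503906), 7.815293788909912)
```

```bash
python3 - <<'E'
import pickle;from h import *
d=pickle.load(open("s0.pkl","rb"))
crop(d["scene"],200,130,460,320,3,"sc1.png")
E
```

```text
(no output)
```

View pics/sc1.png

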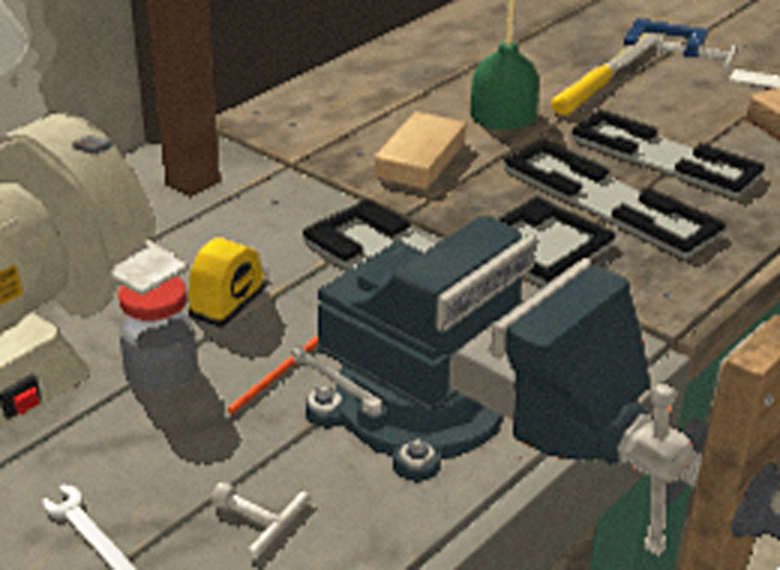

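```bash
python3 - <<'E'
import pickle;from h import *
d=pickle.load(open("s0.pkl","rb"));T=d["top"];S=d["scene"]
def tri(a,b):
    A=[];B=[]
    for p,(u,v) in((T,a),(S,b)):
        P=p["mtx"]@np.c_[p["R"],p["t"]]
        for k,w in((0,u),(1,v)): r=P[k]-w*P[2];A.append(r[:3]);B.append(-r[3])
    s=np.linalg.lstsq(np.array(A),np.array(B),rcond=None);return s[0].round(3),s[1]
print("shelf corner",tri((347,172),(283,103)),tri((347,172),(255,98)))
print("vice",tri((300,249),(317,219)),tri((336,249),(365,203)),tri((334,307),(406,222)))
crop(T,270,190,430,330,5,"t3.png")
crop(S,200,0,560,250,2.2,"s3.png")
E
```

```text
shelf corner (array([ 0.707, -0.099,  0.316]), array([16.70756676])) (array([ 0.726, -0.073,  0.331]), array([652.17132857]))
vice (array([0.502, 0.028, 0.131]), array([28.61750548])) (array([ 0.482, -0.091,  0.129]), array([344.74326945])) (array([ 0.328, -0.068,  0.153]), array([21.22533957]))
```

View pics/t3.png

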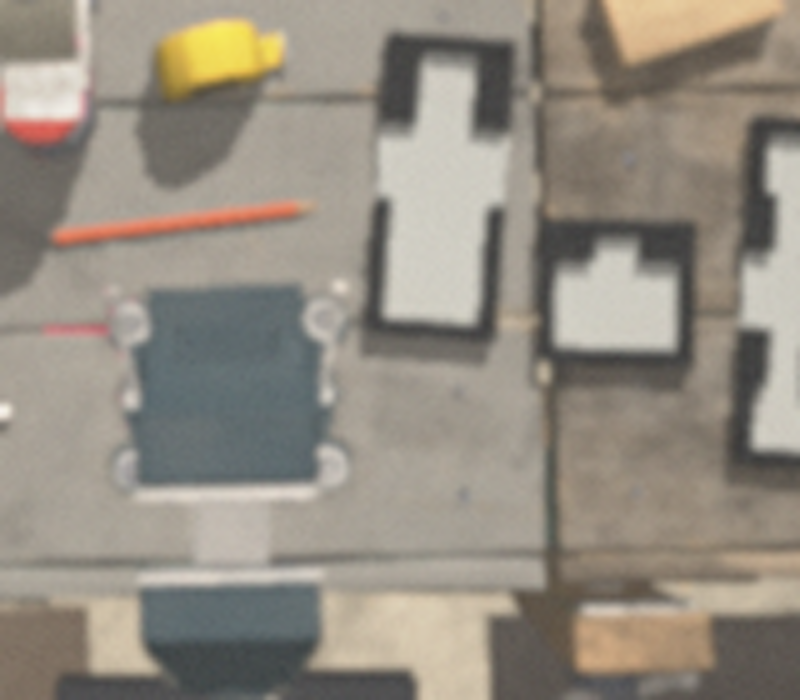

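View pics/s3.png

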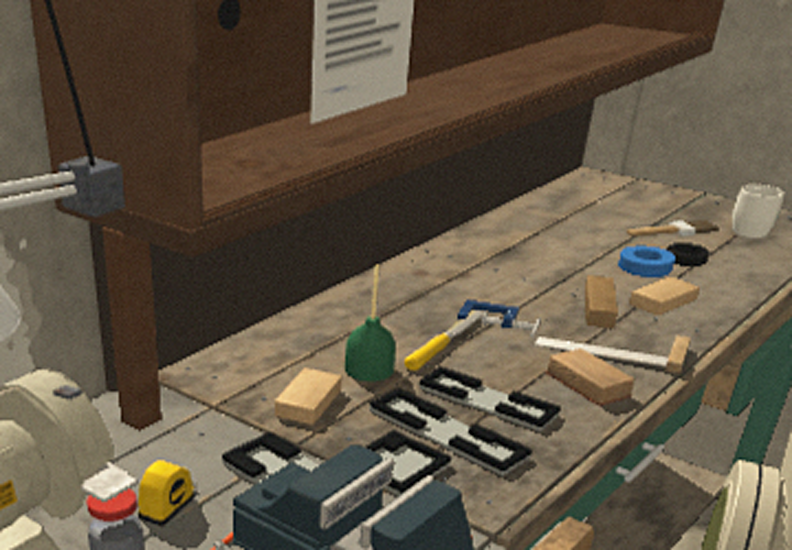

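```bash
cat >> h.py <<'E'
def yawR(psi): # tool down, tool x at world angle psi(rad)
    c,s=np.cos(psi),np.sin(psi);return np.array([[c,s,0],[s,-c,0],[0,0,-1.]])
def goto(st,xyz,psi):
    """shift (mm) & turn(deg) in tool frame from measured pose"""
    q=st["tool_rot"];R0=Ro.from_quat([q[1],q[2],q[3],q[0]]).as_matrix()
    sh=R0.T@(np.array(xyz)-st["ee_pos"])*1000
    tu=Ro.from_matrix(R0.T@yawR(psi)).as_rotvec(degrees=True)
    return sh.round(1),tu.round(2),np.degrees(np.arctan2(R0[1,0],R0[0,0])).round(2)
E
python3 - <<'E'
from h import *;from rig import arm
s=arm.get_state();print(goto(s,[.42,-.35,.40],np.radians(0)))
E
```

```text
(array([ 307.9, -173.1,    4.3]), array([-6.000e-02,  1.000e-02,  1.592e+01]), np.float64(15.92))
```

move_arm --plan '[{"xyz": [30,-17,0],"turn": [0,0,2],"jaw": 0},{"xyz": [60,-34,0],"turn": [0,0,4],"jaw": 0},{"xyz": [90,-51,1],"turn": [0,0,6],"jaw": 0},{"xyz": [120,-68,1],"turn": [0,0,8],"jaw": 0},{"xyz": [150,-85,2],"turn": [0,0,10],"jaw": 0},{"xyz": [180,-102,2],"turn": [0,0,12],"jaw": 0},{"xyz": [210,-119,3],"turn": [0,0,14],"jaw": 0},{"xyz": [240,-136,4],"turn": [0,0,16],"jaw": 0},{"xyz": [270,-153,4],"turn": [0,0,16],"jaw": 0},{"xyz": [300,-170,4],"turn": [0,0,16],"jaw": 0},{"xyz": [308,-173,4],"turn": [0,0,16],"jaw": 0},{"xyz": [308,-173,4],"turn": [0,0,16],"jaw": 0},{"xyz": [308,-173,4],"turn": [0,0,16],"jaw": 0}]'

```text
t: 1.23
ee_pos: [0.4201, -0.3502, 0.4005]
tool_rot: [0.0, 1.0, -0.0, -0.0]
wrist_force: [-0.5, -0.2, -0.7]
finger_gap: 0.998
```

```bash
python3 - <<'E'
from h import *;from rig import arm
import pickle
p=arm.snapshot("wrist");cv2.imwrite("pics/w1.png",p["color"][:,:,::-1]);pickle.dump(p,open("w1.pkl","wb"))
s=arm.get_state();print(s["t"],s["ee_pos"],s["joints"].round(2),s["wrist_force"]);print(goto(s,[.42,.3,.40],0))
E
```

```text
1.2833 [ 0.41940725 -0.35108339  0.40055314] [ 0.85  0.18 -0.27  1.66  0.05  1.31 -1.  ] [-0.63323571 -0.76347367 -0.02981522]
(array([-1.000e+00, -6.511e+02,  4.000e-01]), array([ 0.01,  0.04, -0.14]), np.float64(-0.14))
```

View pics/w1.png

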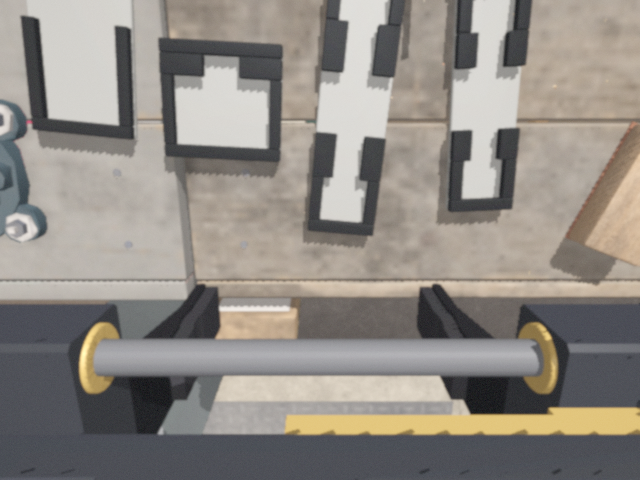

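The chuck key pad is fully visible (corners about (160,40), (283,45), (278,160) and (167,155)). The other pads are cut off, so I'll move forward to see them whole.

move_arm --plan '[{"xyz": [30,-10,0],"turn": [0,0,0],"jaw": 0},{"xyz": [60,-20,0],"turn": [0,0,0],"jaw": 0},{"xyz": [90,-30,0],"turn": [0,0,0],"jaw": 0},{"xyz": [100,-40,0],"turn": [0,0,0],"jaw": 0},{"xyz": [100,-40,0],"turn": [0,0,0],"jaw": 0},{"xyz": [100,-40,0],"turn": [0,0,0],"jaw": 0}]'

```text
t: 1.78
ee_pos: [0.5197, -0.3113, 0.4003]
tool_rot: [0.0, 1.0, -0.001, -0.0]
wrist_force: [-0.8, -0.7, 0.0]
finger_gap: 1.002
```

```bash
python3 - <<'E'
from h import *;from rig import arm
import pickle
p=arm.snapshot("wrist");cv2.imwrite("pics/w2.png",p["color"][:,:,::-1]);pickle.dump(p,open("w2.pkl","wb"))
s=arm.get_state();print(s["t"],s["ee_pos"],s["joints"].round(2),s["wrist_force"]);print(goto(s,[.45,.3,.40],0))
E
```

```text
1.8333 [ 0.51907373 -0.31198975  0.40048194] [ 0.72  0.31 -0.32  1.51  0.1   1.34 -1.18] [-0.64122622 -0.88236488 -0.12143625]
(array([-7.130e+01, -6.117e+02,  2.000e-01]), array([ 0.03,  0.06, -0.21]), np.float64(-0.21))
```

View pics/w2.png

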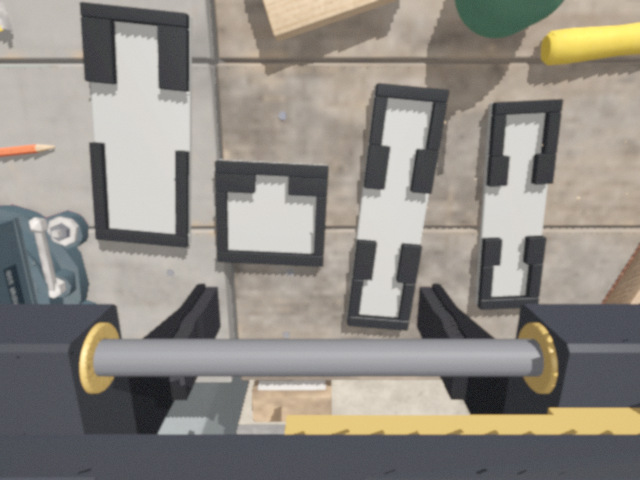

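All four pads are fully visible here. Rough centres: pliers (138,125), key (271,213), long (398,205), short (520,205).

```bash
cat > pads.py <<'E'
import pickle;from h import *
p=pickle.load(open("w2.pkl","rb"))
g=cv2.GaussianBlur(p["color"],(3,3),0).max(2)
m=(g<75).astype(np.uint8)*255
cv2.imwrite("pics/m2.png",m)
for n,(u0,v0,u1,v1),dim in[("pliers",(79,0,195,250),(86,200)),("key",(210,155,332,272),(96,102)),("long",(340,80,450,333),(62,230)),("short",(474,95,566,312),(58,196))]:
    mm=np.zeros_like(m);mm[v0:v1,u0:u1]=m[v0:v1,u0:u1]
    k,l,st,_=cv2.connectedComponentsWithStats(mm)
    for i in range(1,k):
        if st[i,4]<60:mm[l==i]=0
    vs,us=np.nonzero(mm)
    W=np.array([ray(p,u,v,.015)[:2] for u,v in zip(us,vs)])
    r=cv2.minAreaRect((W*1000).astype(np.float32));b=cv2.boxPoints(r)
    e=[b[1]-b[0],b[2]-b[1]];L=max(e,key=np.linalg.norm) if n!="key" else max(e,key=lambda a:abs(a[0]))
    a=np.degrees(np.arctan2(L[1],L[0]));a=(a+90)%180-90
    print(n,np.round(r[0],1),np.round(r[1],1),dim,"long-axis deg",a.round(2))
E
python3 pads.py
```

```text
pliers [ 584.9 -154.5] [ 84.9 196.5] (86, 200) long-axis deg -5.52
key [ 512.  -266.9] [98.6 93.5] (96, 102) long-axis deg -2.74
long [ 506.8 -400.1] [102.8 227.7] (62, 230) long-axis deg -4.8
short [ 512.2 -493.5] [198.   58.1] (58, 196) long-axis deg 2.56
```

View pics/m2.png

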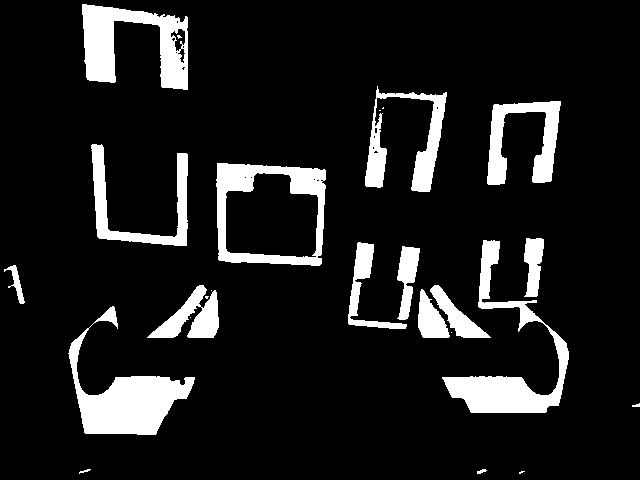

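```bash
sed -i 's/mm=np.zeros_like(m);mm\[v0:v1,u0:u1\]=m\[v0:v1,u0:u1\]/mm=np.zeros_like(m);mm[v0:v1,u0:u1]=m[v0:v1,u0:u1];mm[280:,414:474]=0;mm[304:,505:]=0/' pads.py; python3 pads.py; python3 - <<'E'
import pickle;from h import *
p=pickle.load(open("w2.pkl","rb"));crop(p,335,75,575,335,3,"w2c.png");crop(p,70,0,340,275,2.9,"w2d.png")
E
```

```text
pliers [ 584.9 -154.5] [ 84.9 196.5] (86, 200) long-axis deg -5.52
key [ 512.  -266.9] [98.6 93.5] (96, 102) long-axis deg -2.74
long [ 509.7 -380.1] [ 60.9 226. ] (62, 230) long-axis deg -5.52
short [ 514.8 -493.3] [192.8  58.1] (58, 196) long-axis deg 2.56
```

View pics/w2c.png

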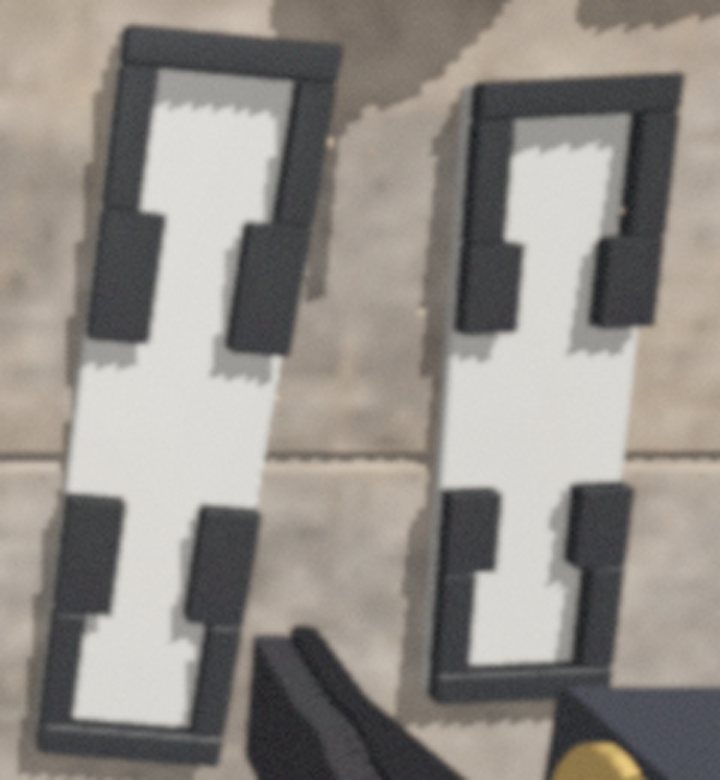

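View pics/w2d.png

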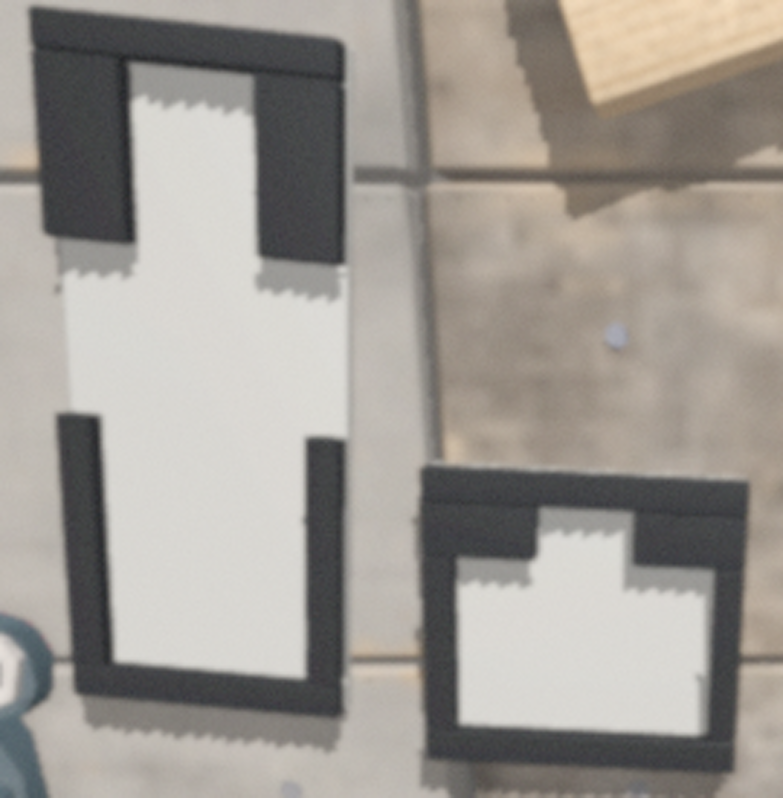

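move_arm --plan '[{"xyz": [-30,-35,0],"turn": [0,0,0],"jaw": 0},{"xyz": [-60,-70,0],"turn": [0,0,0],"jaw": 0},{"xyz": [-70,-105,0],"turn": [0,0,0],"jaw": 0},{"xyz": [-70,-140,0],"turn": [0,0,0],"jaw": 0},{"xyz": [-70,-175,0],"turn": [0,0,0],"jaw": 0},{"xyz": [-70,-210,0],"turn": [0,0,0],"jaw": 0},{"xyz": [-70,-245,0],"turn": [0,0,0],"jaw": 0},{"xyz": [-70,-280,0],"turn": [0,0,0],"jaw": 0},{"xyz": [-70,-315,0],"turn": [0,0,0],"jaw": 0},{"xyz": [-70,-350,0],"turn": [0,0,0],"jaw": 0},{"xyz": [-70,-385,0],"turn": [0,0,0],"jaw": 0},{"xyz": [-70,-420,0],"turn": [0,0,0],"jaw": 0},{"xyz": [-70,-455,0],"turn": [0,0,0],"jaw": 0},{"xyz": [-70,-490,0],"turn": [0,0,0],"jaw": 0},{"xyz": [-60,-525,0],"turn": [0,0,0],"jaw": 0},{"xyz": [-50,-560,0],"turn": [0,0,0],"jaw": 0},{"xyz": [-40,-595,0],"turn": [0,0,0],"jaw": 0},{"xyz": [-40,-610,0],"turn": [0,0,0],"jaw": 0},{"xyz": [-40,-610,0],"turn": [0,0,0],"jaw": 0},{"xyz": [-40,-610,0],"turn": [0,0,0],"jaw": 0}]'

```text
t: 3.5
ee_pos: [0.4816, 0.2987, 0.4003]
tool_rot: [0.0, 1.0, -0.001, -0.0]
wrist_force: [-0.9, -0.0, -0.4]
finger_gap: 1.0
```

```bash
python3 - <<'E'
from h import *;from rig import arm
import pickle
p=arm.snapshot("wrist");cv2.imwrite("pics/w3.png",p["color"][:,:,::-1]);pickle.dump(p,open("w3.pkl","wb"))
s=arm.get_state();print(s["t"],s["ee_pos"],s["joints"].round(2),s["wrist_force"])
E
```

```text
3.55 [0.48178672 0.29793624 0.40047368] [ 0.06  0.31 -0.84  1.59  0.24  1.35 -2.38] [-0.64875466 -0.41019158  0.57322985]
```

View pics/w3.png

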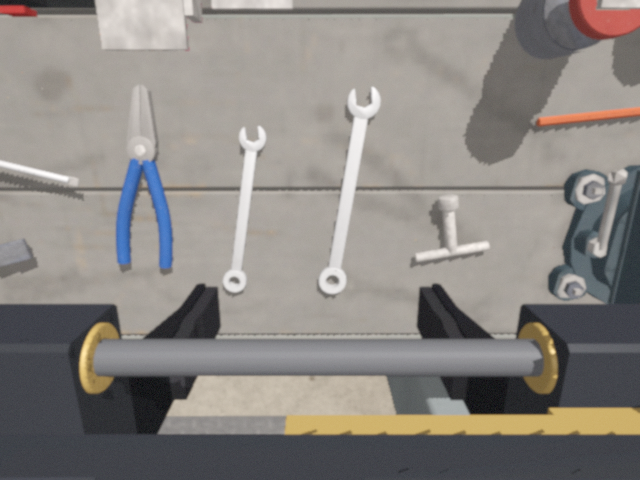

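Positions seen:
- **Spanners:** the short one runs (252,137) to (235,283), the long one (364,100) to (332,282).
- **Key:** stem top (448,202), crossbar (415,258) to (488,246).
- **Pliers:** tip (140,87), handle ends (124,265) and (166,268).

Next I'll measure them on their height planes.

```bash
cat > tools.py <<'E'
import pickle,sys;from h import *
p=pickle.load(open(sys.argv[1] if len(sys.argv)>1 else "w3.pkl","rb"))
im=p["color"].astype(int);mn=im.min(2)
m=((mn>188)).astype(np.uint8)*255
mb=((im[:,:,2]-im[:,:,0]>60)).astype(np.uint8)*255
cv2.imwrite("pics/m3.png",cv2.merge([mb,m,m*0]))
def big(mask,box):
    u0,v0,u1,v1=box;mm=np.zeros_like(mask);mm[v0:v1,u0:u1]=mask[v0:v1,u0:u1]
    k,l,st,_=cv2.connectedComponentsWithStats(mm,connectivity=8);i=1+np.argmax(st[1:,4]);vs,us=np.nonzero(l==i);return us,vs
def rect(us,vs,z):
    W=np.array([ray(p,u,v,z)[:2] for u,v in zip(us,vs)])*1000
    r=cv2.minAreaRect(W.astype(np.float32));b=cv2.boxPoints(r);e=[b[1]-b[0],b[2]-b[1]]
    L=max(e,key=np.linalg.norm);a=np.degrees(np.arctan2(L[1],L[0]));a=(a+90)%180-90
    return np.round(r[0],1),np.round(r[1],1),round(a,2)
if __name__=="__main__":
    print("short",rect(*big(m,(215,115,280,302)),.006))
    print("long",rect(*big(m,(310,75,395,302)),.006))
    us,vs=big(m,(405,185,500,275));print("key all",rect(us,vs,.009))
    print("blue",rect(*big(mb,(105,140,185,285)),.008))
    print("tip",ray(p,140,86,.006),"handle ends",ray(p,124,266,.006),ray(p,166,268,.006),"pivot",ray(p,141,149,.012))
E
python3 tools.py; python3 -c "
import pickle;from h import *
p=pickle.load(open('w3.pkl','rb'));crop(p,100,70,290,300,3,'w3a.png');crop(p,310,70,510,300,3,'w3b.png')"
```

```text
short (array([474.9, 369.6]), array([ 23.8, 162.7]), np.float32(-9.88))
long (array([490.1, 271.1]), array([ 28.6, 197.5]), np.float32(-8.55))
key all (array([449.6, 162.7]), array([52.7, 28.9]), np.float32(50.86))
blue (array([474.3, 463.1]), array([ 52.3, 102.4]), np.float32(-6.16))
tip [0.58755977 0.45196388 0.006     ] handle ends [0.42205672 0.48918428 0.006     ] [0.41982027 0.44823379 0.006     ] pivot [0.53479739 0.45543498 0.012     ]
```

View pics/m3.png

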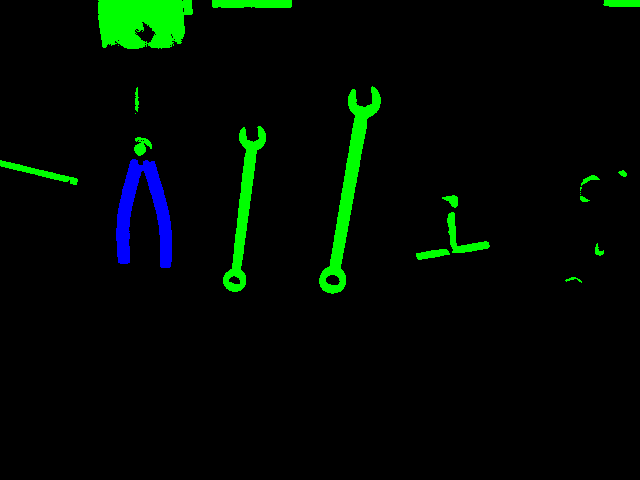

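View pics/w3b.png

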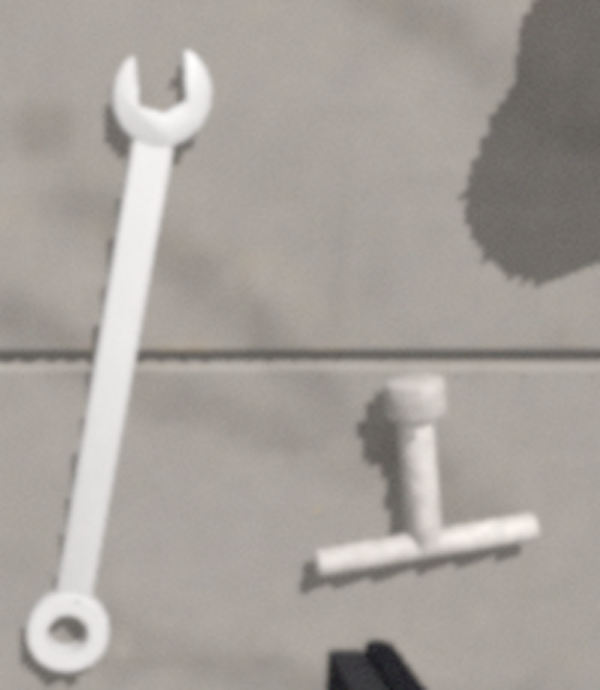

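View pics/w3a.png

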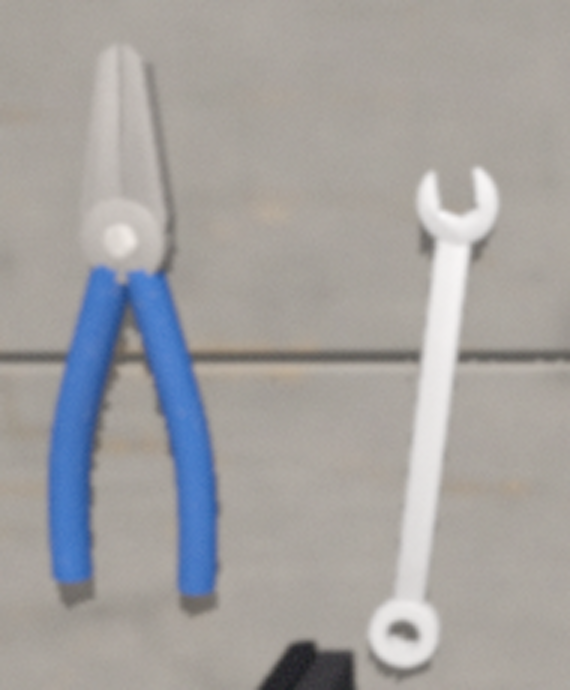

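```bash
python3 - <<'E'
from h import *;from rig import arm
import pickle
p=pickle.load(open("w3.pkl","rb"))
a=ray(p,416,257.3,.009);b=ray(p,489.3,245.3,.009);t=ray(p,448.3,198.5,.009)
c=(a+b)/2;d=t-c;print("bar",a,b,np.linalg.norm(a-b),"stem len",np.linalg.norm(d),np.degrees(np.arctan2(d[1],d[0])),"perp",np.degrees(np.arctan2((a-b)[1],(a-b)[0]))-90)
print("vice bolts",ray(p,590,190,.03),ray(p,570,285,.03),ray(p,605,215,.06))
for z in (.004,.012): print("pivot z",z,ray(p,141,149,z))
s=arm.get_state();print(goto(s,[.4901,.2711,.1835],np.radians(-8.55)),s["joints"].round(2))
E
```

```text
bar [0.43118751 0.20388959 0.009     ] [0.44315227 0.13430987 0.009     ] 0.0706009465703619 stem len 0.052399851065729794 9.560860800716291 perp 9.75701969451896
vice bolts [0.50010779 0.06196759 0.03      ] [0.41070283 0.06353049 0.03      ] [0.48496258 0.06615989 0.06      ]
pivot z 0.004 [0.53420174 0.45883338 0.004     ]
pivot z 0.012 [0.53479739 0.45543498 0.012     ]
(array([  8.4,  26.5, 217. ]), array([ 0.08, -0.01,  8.35]), np.float64(-0.2)) [ 0.06  0.31 -0.84  1.59  0.24  1.35 -2.38]
```

move_arm --plan '[{"xyz": [9,28,20],"turn": [0,0,4],"jaw": 0},{"xyz": [9,28,60],"turn": [0,0,8.4],"jaw": 0},{"xyz": [9,28,100],"turn": [0,0,8.4],"jaw": 0},{"xyz": [9,28,140],"turn": [0,0,8.4],"jaw": 0},{"xyz": [9,28,160],"turn": [0,0,8.4],"jaw": 0},{"xyz": [9,28,160],"turn": [0,0,8.4],"jaw": 0},{"xyz": [9,28,160],"turn": [0,0,8.4],"jaw": 0},{"xyz": [9,28,160],"turn": [0,0,8.4],"jaw": 0}]'

```text
t: 4.22
ee_pos: [0.491, 0.2711, 0.2428]
tool_rot: [-0.0, 0.997, -0.075, 0.001]
wrist_force: [0.4, -0.0, 0.6]
finger_gap: 1.001
```

```bash
python3 - <<'E'
from h import *;from rig import arm
p=arm.snapshot("wrist");cv2.imwrite("pics/w4.png",p["color"][:,:,::-1])
s=arm.get_state();print(s["t"],s["ee_pos"],s["joints"].round(2),s["wrist_force"]);print(goto(s,[.4901,.2711,.1835],np.radians(-8.55)))
E
```

```text
4.2667 [0.49102633 0.27144461 0.24310527] [ 0.02  0.44 -0.73  1.78  0.34  1.05 -2.55] [-0.30562693  0.13003271  0.99217616]
(array([-1.1,  0.6, 59.6]), array([-0.08, -0.19, -0.  ]), np.float64(-8.55))
```

View pics/w4.png

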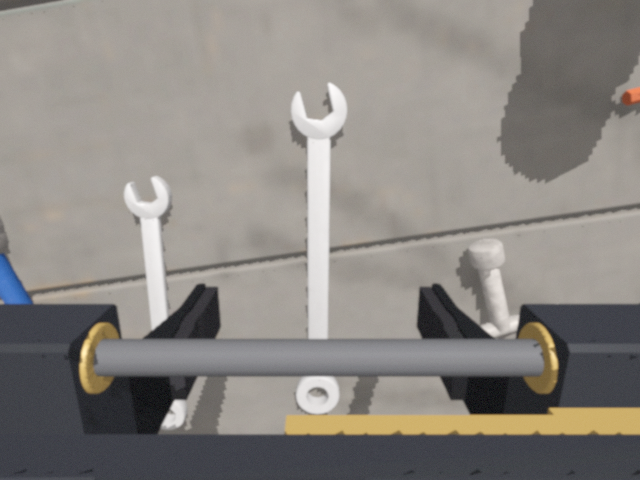

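The spanner is centred between the jaws (col 318), but joint 7 is at -2.55, near its limit. I'll flip the gripper half a turn here, which gives the same grasp.

move_arm --plan '[{"xyz": [0,0,-10],"turn": [0,0,-7],"jaw": 0},{"xyz": [0,0,-20],"turn": [0,0,-14],"jaw": 0},{"xyz": [0,0,-20],"turn": [0,0,-21],"jaw": 0},{"xyz": [0,0,-20],"turn": [0,0,-28],"jaw": 0},{"xyz": [0,0,-20],"turn": [0,0,-35],"jaw": 0},{"xyz": [0,0,-20],"turn": [0,0,-42],"jaw": 0},{"xyz": [0,0,-20],"turn": [0,0,-49],"jaw": 0},{"xyz": [0,0,-20],"turn": [0,0,-56],"jaw": 0},{"xyz": [0,0,-20],"turn": [0,0,-63],"jaw": 0},{"xyz": [0,0,-20],"turn": [0,0,-70],"jaw": 0},{"xyz": [0,0,-20],"turn": [0,0,-77],"jaw": 0},{"xyz": [0,0,-20],"turn": [0,0,-84],"jaw": 0},{"xyz": [0,0,-20],"turn": [0,0,-90],"jaw": 0},{"xyz": [0,0,-20],"turn": [0,0,-90],"jaw": 0}]'

```text
t: 5.43
ee_pos: [0.4908, 0.2714, 0.2624]
tool_rot: [0.001, 0.756, 0.654, 0.001]
wrist_force: [-1.0, -0.8, -0.5]
finger_gap: 0.999
```

move_arm --plan '[{"xyz": [0,0,0],"turn": [0,0,-7],"jaw": 0},{"xyz": [0,0,0],"turn": [0,0,-14],"jaw": 0},{"xyz": [0,0,0],"turn": [0,0,-21],"jaw": 0},{"xyz": [0,0,0],"turn": [0,0,-28],"jaw": 0},{"xyz": [0,0,0],"turn": [0,0,-35],"jaw": 0},{"xyz": [0,0,0],"turn": [0,0,-42],"jaw": 0},{"xyz": [0,0,0],"turn": [0,0,-49],"jaw": 0},{"xyz": [0,0,0],"turn": [0,0,-56],"jaw": 0},{"xyz": [0,0,0],"turn": [0,0,-63],"jaw": 0},{"xyz": [0,0,0],"turn": [0,0,-70],"jaw": 0},{"xyz": [0,0,0],"turn": [0,0,-77],"jaw": 0},{"xyz": [0,0,0],"turn": [0,0,-84],"jaw": 0},{"xyz": [0,0,0],"turn": [0,0,-90],"jaw": 0},{"xyz": [0,0,0],"turn": [0,0,-90],"jaw": 0},{"xyz": [0,0,0],"turn": [0,0,-90],"jaw": 0}]'

```text
t: 6.68
ee_pos: [0.4905, 0.2715, 0.2614]
tool_rot: [0.0, 0.077, 0.997, 0.0]
wrist_force: [0.2, 0.2, 0.6]
finger_gap: 0.999
```

```bash
python3 - <<'E'
from h import *;from rig import arm
s=arm.get_state();print(s["t"],s["ee_pos"],s["joints"].round(2),s["wrist_force"]);print(goto(s,[.4901,.2711,.1835],np.radians(180-8.55)))
E
```

```text
6.6833 [0.49046323 0.27154147 0.26140605] [ 0.4   0.73 -1.32  1.75  0.75  1.27  0.3 ] [0.2055956  0.17152336 0.55633126]
(array([ 0.4, -0.5, 77.9]), array([ 0.02,  0.05, -0.3 ]), np.float64(171.15))
```

move_arm --plan '[{"xyz": [0,0,30],"turn": [0,0,0],"jaw": 0},{"xyz": [0,0,55],"turn": [0,0,0],"jaw": 0},{"xyz": [0,0,66],"turn": [0,0,0],"jaw": 0},{"xyz": [0,0,72],"turn": [0,0,0],"jaw": 0},{"xyz": [0,0,75],"turn": [0,0,0],"jaw": 0},{"xyz": [0,0,75],"turn": [0,0,0],"jaw": 0},{"xyz": [0,0,75],"turn": [0,0,0],"jaw": 0},{"xyz": [0,0,75],"turn": [0,0,0],"jaw": 0}]'

```text
t: 7.35
ee_pos: [0.4904, 0.272, 0.1868]
tool_rot: [0.001, 0.074, 0.997, 0.0]
wrist_force: [-0.2, 0.6, 0.3]
finger_gap: 1.0
```

```bash
python3 - <<'E'
from h import *;from rig import arm
p=arm.snapshot("wrist");cv2.imwrite("pics/w5.png",p["color"][:,:,::-1])
p=arm.snapshot("scene");crop(p,150,250,350,400,4,"s5.png")
for i in range(3):
    s=arm.get_state();print(s["t"],s["ee_pos"],s["joints"].round(2),s["wrist_force"])
print(goto(s,[.4901,.2711,.1835],np.radians(180-8.55)))
E
```

```text
7.45 [0.49030095 0.27179421 0.18647876] [ 0.34  0.81 -1.22  1.8   0.84  1.16  0.26] [-0.15881509  0.41214596  0.80332531]
7.45 [0.49030095 0.27179421 0.18647876] [ 0.34  0.81 -1.22  1.8   0.84  1.16  0.26] [-0.15881509  0.41214596  0.80332531]
7.45 [0.49030095 0.27179421 0.18647876] [ 0.34  0.81 -1.22  1.8   0.84  1.16  0.26] [-0.15881509  0.41214596  0.80332531]
(array([ 0.1, -0.7,  3. ]), array([0.03, 0.05, 0.04]), np.float64(171.49))
```

View pics/w5.png

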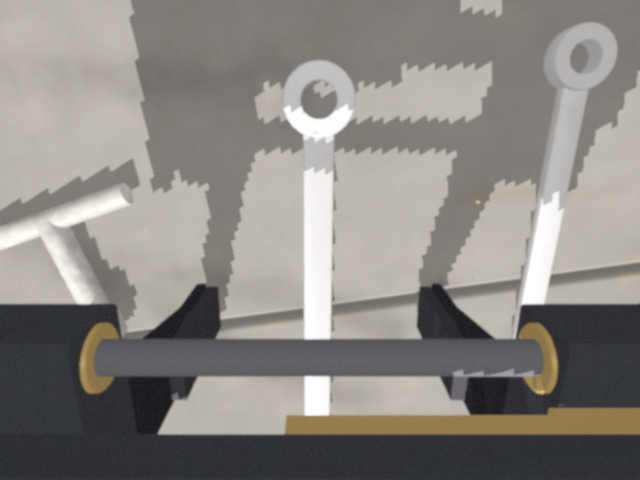

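View pics/s5.png

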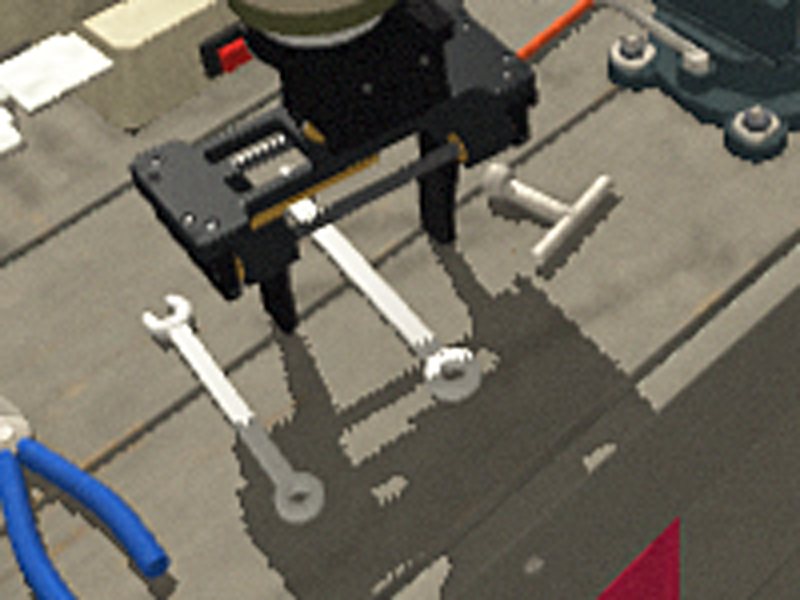

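The fingertips straddle the shank with about 4 mm to go. I'll lower 2.8 mm and close.

move_arm --plan '[{"xyz": [0,0,1.5],"turn": [0,0,0],"jaw": 0},{"xyz": [0,0,2.8],"turn": [0,0,0],"jaw": 0},{"xyz": [0,0,2.8],"turn": [0,0,0],"jaw": 0},{"xyz": [0,0,2.8],"turn": [0,0,0],"jaw": 0.5},{"xyz": [0,0,2.8],"turn": [0,0,0],"jaw": 1},{"xyz": [0,0,2.8],"turn": [0,0,0],"jaw": 1},{"xyz": [0,0,2.8],"turn": [0,0,0],"jaw": 1},{"xyz": [0,0,2.8],"turn": [0,0,0],"jaw": 1},{"xyz": [0,0,2.8],"turn": [0,0,0],"jaw": 1},{"xyz": [0,0,2.8],"turn": [0,0,0],"jaw": 1},{"xyz": [0,0,2.8],"turn": [0,0,0],"jaw": 1},{"xyz": [0,0,2.8],"turn": [0,0,0],"jaw": 1}]'

```text
t: 8.45
ee_pos: [0.4901, 0.2717, 0.1829]
tool_rot: [0.0, 0.074, 0.997, -0.0]
wrist_force: [-0.7, -0.2, 0.1]
finger_gap: 0.401
```

move_arm --plan '[{"xyz": [0,0,0],"turn": [0,0,0],"jaw": 1},{"xyz": [0,0,0],"turn": [0,0,0],"jaw": 1},{"xyz": [0,0,0],"turn": [0,0,0],"jaw": 1},{"xyz": [0,0,0],"turn": [0,0,0],"jaw": 1},{"xyz": [0,0,0],"turn": [0,0,0],"jaw": 1},{"xyz": [0,0,0],"turn": [0,0,0],"jaw": 1},{"xyz": [0,0,0],"turn": [0,0,0],"jaw": 1},{"xyz": [0,0,0],"turn": [0,0,0],"jaw": 1},{"xyz": [0,0,-10],"turn": [0,0,0],"jaw": 1},{"xyz": [0,0,-30],"turn": [0,0,0],"jaw": 1},{"xyz": [0,0,-60],"turn": [0,0,0],"jaw": 1},{"xyz": [0,0,-90],"turn": [0,0,0],"jaw": 1},{"xyz": [0,0,-120],"turn": [0,0,0],"jaw": 1},{"xyz": [0,0,-150],"turn": [0,0,0],"jaw": 1},{"xyz": [0,0,-180],"turn": [0,0,0],"jaw": 1},{"xyz": [0,0,-210],"turn": [0,0,0],"jaw": 1},{"xyz": [0,0,-217],"turn": [0,0,0],"jaw": 1},{"xyz": [0,0,-217],"turn": [0,0,0],"jaw": 1}]'

```text
t: 9.95
ee_pos: [0.4899, 0.2724, 0.4026]
tool_rot: [0.002, 0.074, 0.997, 0.001]
wrist_force: [-0.2, 1.0, -1.0]
finger_gap: 0.133
```

```bash
python3 - <<'E'
from h import *;from rig import arm
p=arm.snapshot("wrist");cv2.imwrite("pics/w6.png",p["color"][:,:,::-1])
s=arm.get_state();print(s["t"],s["ee_pos"],s["joints"].round(2),s["wrist_force"],s["finger_gap"])
print(goto(s,[.505,-.20,.40],np.radians(180-5)));print(goto(s,[.505,-.38,.40],np.radians(180-5)))
E
```

```text
10.0 [0.48988505 0.27185262 0.40061803] [ 0.45  0.58 -1.42  1.59  0.58  1.47  0.42] [ 0.0343913   0.24808701 -0.32150423] 0.12865973619906854
(array([ -84.5, -464.5,    0.7]), array([ 0.  ,  0.09, -3.48]), np.float64(171.52))
(array([-111.1, -642.5,    0.8]), array([ 0.  ,  0.09, -3.48]), np.float64(171.52))
```

View pics/w6.png

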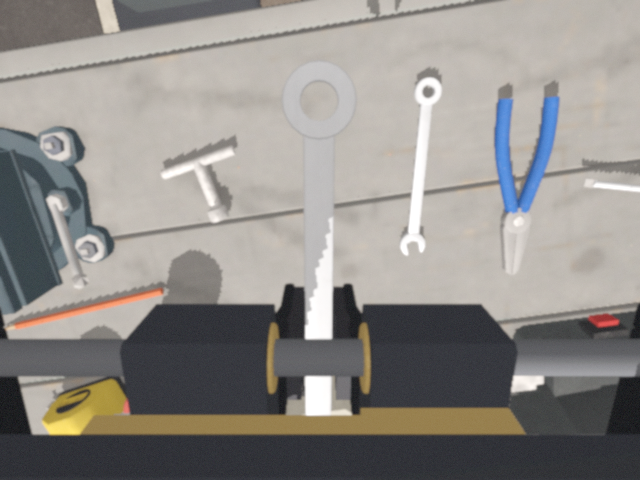

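The spanner is held (gap about 11.5 mm, ring end straight ahead in view). Now I'll carry it over the vice to its pad.

move_arm --plan '[{"xyz": [-4,-20,0],"turn": [0,0,0],"jaw": 1},{"xyz": [-10,-58,0],"turn": [0,0,-1],"jaw": 1},{"xyz": [-17,-96,0],"turn": [0,0,-2],"jaw": 1},{"xyz": [-23,-134,0],"turn": [0,0,-3],"jaw": 1},{"xyz": [-30,-172,0],"turn": [0,0,-3.5],"jaw": 1},{"xyz": [-36,-210,0],"turn": [0,0,-3.5],"jaw": 1},{"xyz": [-43,-248,0],"turn": [0,0,-3.5],"jaw": 1},{"xyz": [-50,-286,0],"turn": [0,0,-3.5],"jaw": 1},{"xyz": [-56,-324,0],"turn": [0,0,-3.5],"jaw": 1},{"xyz": [-63,-362,0],"turn": [0,0,-3.5],"jaw": 1},{"xyz": [-69,-400,0],"turn": [0,0,-3.5],"jaw": 1},{"xyz": [-76,-438,0],"turn": [0,0,-3.5],"jaw": 1},{"xyz": [-82,-476,0],"turn": [0,0,-3.5],"jaw": 1},{"xyz": [-89,-514,0],"turn": [0,0,-3.5],"jaw": 1},{"xyz": [-96,-552,0],"turn": [0,0,-3.5],"jaw": 1},{"xyz": [-102,-590,0],"turn": [0,0,-3.5],"jaw": 1},{"xyz": [-109,-625,0],"turn": [0,0,-3.5],"jaw": 1},{"xyz": [-111,-642,0],"turn": [0,0,-3.5],"jaw": 1},{"xyz": [-111,-642,0],"turn": [0,0,-3.5],"jaw": 1},{"xyz": [-111,-642,0],"turn": [0,0,-3.5],"jaw": 1}]'

```text
t: 11.67
ee_pos: [0.5047, -0.3804, 0.3978]
tool_rot: [-0.001, 0.044, 0.999, 0.001]
wrist_force: [0.9, 0.6, -1.4]
finger_gap: 0.13
```

```bash
python3 - <<'E'
from h import *;from rig import arm
import pickle
p=arm.snapshot("wrist");cv2.imwrite("pics/w7.png",p["color"][:,:,::-1]);pickle.dump(p,open("w7.pkl","wb"))
s=arm.get_state();print(s["t"],s["ee_pos"],s["joints"].round(2),s["wrist_force"],s["finger_gap"])
E
```

```text
11.7167 [ 0.50510968 -0.3789735   0.3984226 ] [ 1.38  0.64 -1.21  1.41  0.59  1.5   1.68] [ 0.34352576  0.45234245 -1.70664604] 0.13226525795023297
```

View pics/w7.png

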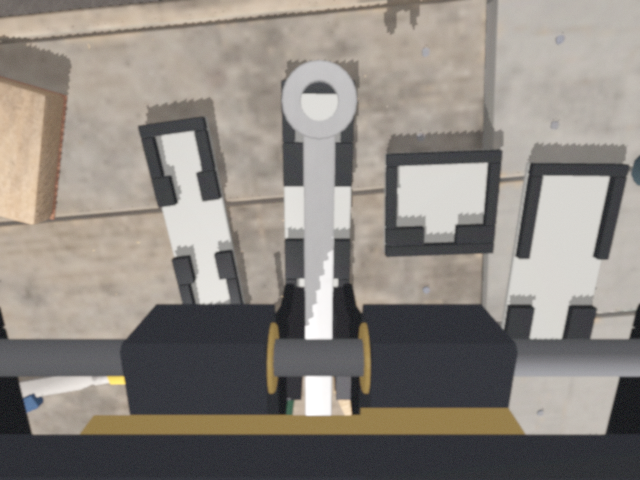

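The spanner's ring head lies over the pad's pocket axis (col 319) and looks well aligned. I'll refine the pad centres from hand-picked top-surface corners.

```bash
cat > pads2.py <<'E'
import pickle;from h import *
p=pickle.load(open("w2.pkl","rb"))
def f(n,pts,k,o):
    W=[ray(p,u/k+o[0],v/k+o[1],.015)[:2]*1000 for u,v in pts];W=np.array(W) # TL TR BR BL
    c=W.mean(0);a=(W[0]+W[1]-W[2]-W[3])/2;b=(W[0]+W[3]-W[1]-W[2])/2
    print(n,c.round(1),"len",np.linalg.norm(a).round(1),"wid",np.linalg.norm(b).round(1),"yaw",np.degrees(np.arctan2(a[1],a[0])).round(2),np.degrees(np.arctan2(-b[0],b[1])).round(2))
o=(335,75)
f("long",[(125,28),(342,45),(218,765),(38,752)],3,o)
f("short",[(473,85),(683,73),(610,686),(434,700)],3,o)
o=(70,0)
f("pliers",[(31,8),(344,40),(343,715),(76,693)],2.9,o)
f("key",[(425,466),(748,482),(733,770),(428,757)],2.9,o)
E
python3 pads2.py
python3 - <<'E'
import pickle;from h import *
p=pickle.load(open("w7.pkl","rb"))
# pad trough edges / pad near end in w7
crop(p,130,60,500,310,2.1,"w7c.png")
E
```

```text
long [ 509.8 -381.1] len 228.1 wid 61.1 yaw -5.19 -4.56
short [ 515.8 -494.8] len 192.1 wid 58.4 yaw 2.91 3.91
pliers [ 584.9 -155.2] len 197.6 wid 85.9 yaw -5.59 -5.29
key [ 512.8 -267.9] len 94.6 wid 99.7 yaw -3.25 -2.87
```

View pics/w7c.png

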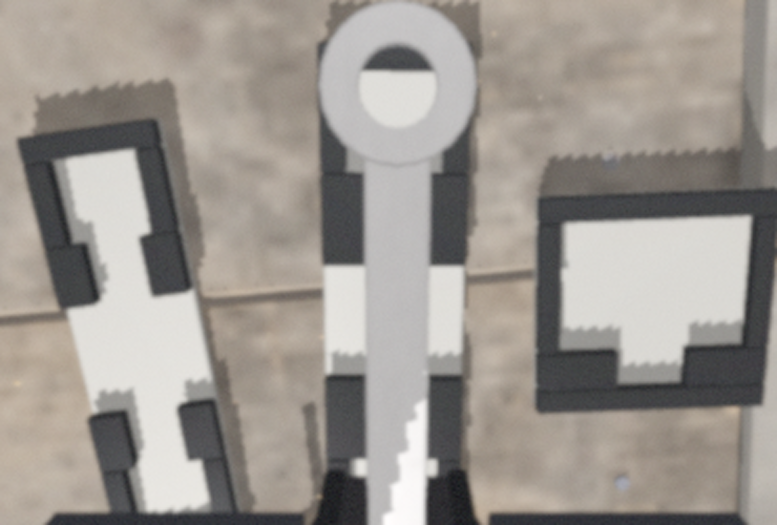

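```bash
python3 - <<'E'
import pickle;from h import *
p=pickle.load(open("w7.pkl","rb"))
q=lambda u,v,z:(ray(p,130+u/2.1,60+v/2.1,z)[:2]*1000).round(1)
print("trough low edge L,R",q(323,265,.015),q(466,265,.015),"hi edge",q(327,376,.006),q(465,376,.006))
k=np.array([q(538,198,.015),q(777,191,.015),q(762,402,.015),q(538,411,.015)]);print("key",k,k.mean(0))
s=np.array([q(20,140,.015),q(156,120,.015)]);print("short low corners",s,s.mean(0), "trough",q(65,307,.015),q(190,290,.015))
T=pickle.load(open("s0.pkl","rb"))["top"]
for n,u,v in[("L",428,247.5),("S",461.8,246.5),("P",357.3,227.5),("K",393.5,249)]:print(n,ray(T,u,v,.015)*1000)
from rig import arm
s=arm.get_state();print(goto(s,[.509,-.3808,.195],np.radians(175)),goto(s,[.509,-.3808,.195],np.radians(174.9))[2])
E
```

```text
trough low edge L,R [ 482.2 -408.5] [ 487.6 -347.7] hi edge [ 534.2 -413.3] [ 539.8 -350.8]
key [[ 462.2 -315.9]
 [ 468.2 -216.4]
 [ 561.1 -219.4]
 [ 556.3 -319.7]] [ 511.95 -267.85]
short low corners [[ 420.  -526.4]
 [ 417.2 -469.5]] [ 418.6  -497.95] trough [ 490.4 -521.9] [ 487.8 -466.8]
L [ 508.18642207 -380.48695213   15.        ]
S [ 508.99232393 -490.9649431    15.        ]
P [ 579.2018675  -150.91870837   15.        ]
K [ 505.79144791 -267.51118229   15.        ]
(array([ -4.4,  -1.9, 203.4]), array([ 0.11, -0.09,  0.06]), np.float64(175.06)) 175.06
```

move_arm --plan '[{"xyz": [-5,-1,20],"turn": [0,0,0],"jaw": 1},{"xyz": [-5,-1,55],"turn": [0,0,0],"jaw": 1},{"xyz": [-5,-1,90],"turn": [0,0,0],"jaw": 1},{"xyz": [-5,-1,125],"turn": [0,0,0],"jaw": 1},{"xyz": [-5,-1,155],"turn": [0,0,0],"jaw": 1},{"xyz": [-5,-1,175],"turn": [0,0,0],"jaw": 1},{"xyz": [-5,-1,184],"turn": [0,0,0],"jaw": 1},{"xyz": [-5,-1,184],"turn": [0,0,0],"jaw": 1},{"xyz": [-5,-1,184],"turn": [0,0,0],"jaw": 1}]'

```text
t: 12.47
ee_pos: [0.5105, -0.3803, 0.2168]
tool_rot: [0.0, 0.043, 0.999, 0.0]
wrist_force: [0.6, 1.2, -0.6]
finger_gap: 0.133
```

```bash
python3 - <<'E'
from h import *;from rig import arm
import pickle
p=arm.snapshot("wrist");cv2.imwrite("pics/w8.png",p["color"][:,:,::-1])
s=arm.get_state();print(s["t"],s["ee_pos"],s["joints"].round(2),s["wrist_force"],s["finger_gap"])
print(goto(s,[.5098,-.3807,.189],np.radians(175)))
E
```

```text
12.5167 [ 0.51072853 -0.38059031  0.21759274] [ 1.32  0.8  -1.08  1.58  0.74  1.22  1.58] [ 0.68228431 -0.67592811 -0.31038116] 0.13013373148835478
(array([ 1. , -0.2, 28.6]), array([-0.04,  0.1 ,  0.06]), np.float64(175.06))
```

View pics/w8.png

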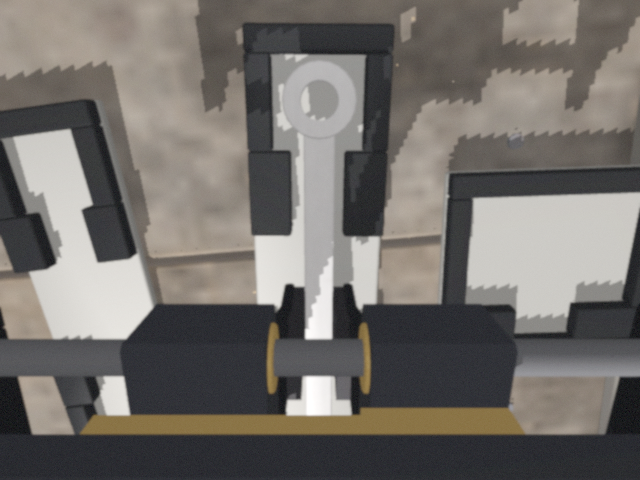

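The ring head is centred in the pocket (cols 283–356 within walls 272–366). I'll lower and release.

move_arm --plan '[{"xyz": [0,0,10],"turn": [0,0,0],"jaw": 1},{"xyz": [0,0,19],"turn": [0,0,0],"jaw": 1},{"xyz": [0,0,24],"turn": [0,0,0],"jaw": 1},{"xyz": [0,0,27],"turn": [0,0,0],"jaw": 1},{"xyz": [0,0,28],"turn": [0,0,0],"jaw": 1},{"xyz": [0,0,28],"turn": [0,0,0],"jaw": 1},{"xyz": [0,0,28],"turn": [0,0,0],"jaw": 1}]'

```text
t: 13.1
ee_pos: [0.5098, -0.381, 0.1889]
tool_rot: [-0.001, 0.044, 0.999, -0.0]
wrist_force: [-7.7, 2.6, 11.2]
finger_gap: 0.13
```

move_arm --plan '[{"xyz": [0,0,0],"turn": [0,0,0],"jaw": 0.6},{"xyz": [0,0,0],"turn": [0,0,0],"jaw": 0.6},{"xyz": [0,0,0],"turn": [0,0,0],"jaw": 0.6},{"xyz": [0,0,0],"turn": [0,0,0],"jaw": 0.6},{"xyz": [0,0,0],"turn": [0,0,0],"jaw": 0.6},{"xyz": [0,0,0],"turn": [0,0,0],"jaw": 0.6},{"xyz": [0,0,-10],"turn": [0,0,0],"jaw": 0.6},{"xyz": [0,0,-40],"turn": [0,0,0],"jaw": 0.3},{"xyz": [0,0,-75],"turn": [0,0,0],"jaw": 0},{"xyz": [0,0,-110],"turn": [0,0,0],"jaw": 0},{"xyz": [0,0,-145],"turn": [0,0,0],"jaw": 0},{"xyz": [0,0,-180],"turn": [0,0,0],"jaw": 0},{"xyz": [0,0,-211],"turn": [0,0,0],"jaw": 0},{"xyz": [0,0,-211],"turn": [0,0,0],"jaw": 0}]'

```text
t: 14.27
ee_pos: [0.5112, -0.38, 0.406]
tool_rot: [0.004, 0.043, 0.999, -0.002]
wrist_force: [0.8, 0.1, -0.2]
finger_gap: 0.847
```

```bash
python3 - <<'E'
from h import *;from rig import arm
import pickle
p=arm.snapshot("wrist");cv2.imwrite("pics/w9.png",p["color"][:,:,::-1]);pickle.dump(p,open("w9.pkl","wb"))
s=arm.get_state();print(s["t"],s["ee_pos"],s["joints"].round(2),s["wrist_force"],s["finger_gap"])
# key: bar centre + 26mm along stem
c=np.array([.43717,.1691]);y=np.radians(9.7);k=c+.026*np.array([np.cos(y),np.sin(y)]);print(k)
print(goto(s,[k[0],k[1],.40],np.radians(180+9.7)))
E
```

```text
14.3167 [ 0.51082465 -0.38027786  0.40281844] [ 1.36  0.64 -1.21  1.39  0.6   1.5   1.68] [ 0.18281671 -0.05405903  0.1869505 ] 0.8916788297958568
[0.46279829 0.17348072]
(array([ 95.6, 547.6,   1.2]), array([ -0.15,   0.25, -14.64]), np.float64(175.06))
```

View pics/w9.png

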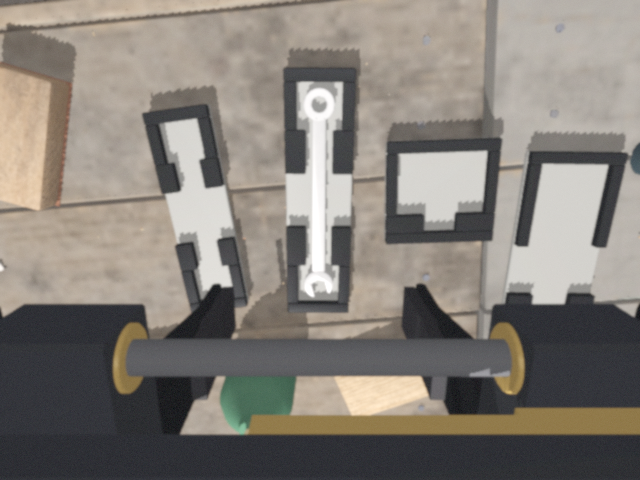

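The long spanner lies in its pocket (heads at (319,103) and (318,287)), fully inside the walls. Next is the chuck key.

move_arm --plan '[{"xyz": [4,20,0],"turn": [0,0,-1],"jaw": 0},{"xyz": [10,58,0],"turn": [0,0,-2],"jaw": 0},{"xyz": [17,96,0],"turn": [0,0,-3],"jaw": 0},{"xyz": [23,134,0],"turn": [0,0,-4],"jaw": 0},{"xyz": [30,172,0],"turn": [0,0,-5],"jaw": 0},{"xyz": [37,210,0],"turn": [0,0,-6],"jaw": 0},{"xyz": [43,248,0],"turn": [0,0,-7],"jaw": 0},{"xyz": [50,286,0],"turn": [0,0,-8],"jaw": 0},{"xyz": [57,324,0],"turn": [0,0,-9],"jaw": 0},{"xyz": [63,362,0],"turn": [0,0,-10],"jaw": 0},{"xyz": [70,400,0],"turn": [0,0,-11],"jaw": 0},{"xyz": [77,438,0],"turn": [0,0,-12],"jaw": 0},{"xyz": [83,476,0],"turn": [0,0,-13],"jaw": 0},{"xyz": [90,514,10],"turn": [0,0,-14.6],"jaw": 0},{"xyz": [95.6,547,40],"turn": [0,0,-14.6],"jaw": 0},{"xyz": [95.6,547,80],"turn": [0,0,-14.6],"jaw": 0},{"xyz": [95.6,547,120],"turn": [0,0,-14.6],"jaw": 0},{"xyz": [95.6,547,140],"turn": [0,0,-14.6],"jaw": 0},{"xyz": [95.6,547,140],"turn": [0,0,-14.6],"jaw": 0},{"xyz": [95.6,547,140],"turn": [0,0,-14.6],"jaw": 0}]'

```text
t: 15.98
ee_pos: [0.4617, 0.1724, 0.2585]
tool_rot: [-0.001, -0.084, 0.996, 0.0]
wrist_force: [1.1, 0.4, 0.2]
finger_gap: 0.999
```

```bash
python3 - <<'E'
from h import *;from rig import arm
import pickle
p=arm.snapshot("wrist");cv2.imwrite("pics/w10.png",p["color"][:,:,::-1]);pickle.dump(p,open("w10.pkl","wb"))
s=arm.get_state();print(s["t"],s["ee_pos"],s["joints"].round(2),s["wrist_force"],s["finger_gap"])
print(goto(s,[.4628,.1735,.186],np.radians(180+9.7)), proj(p,[.4628,.1735,.009]))
E
```

```text
16.0333 [0.46238636 0.17249141 0.25980756] [ 0.59  0.45 -1.21  1.92  0.47  1.1   0.93] [ 0.85564191 -0.08792177  0.73086169] 0.9972623521857689
(array([-0.6,  0.9, 73.8]), array([ 0.04,  0.01, -0.06]), np.float64(-170.36)) [319.61890788 257.71331839]
```

View pics/w10.png

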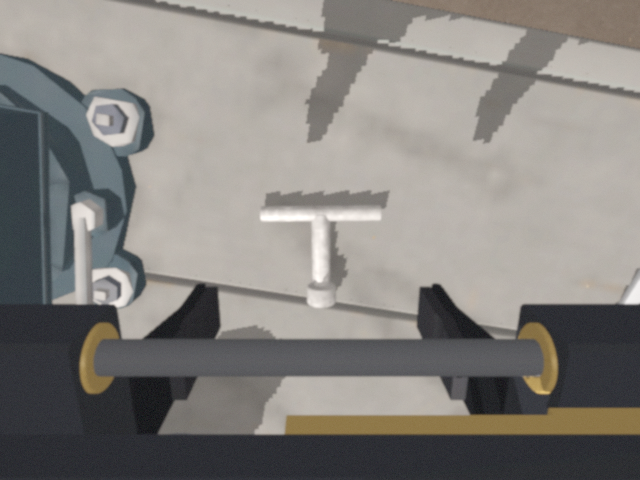

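The key is square in the jaws (bar row 213, stem col 321). I'll descend and grip.

move_arm --plan '[{"xyz": [-0.5,1,30],"turn": [0,0,0],"jaw": 0},{"xyz": [-0.5,1,55],"turn": [0,0,0],"jaw": 0},{"xyz": [-0.5,1,68],"turn": [0,0,0],"jaw": 0},{"xyz": [-0.5,1,73],"turn": [0,0,0],"jaw": 0},{"xyz": [-0.5,1,74],"turn": [0,0,0],"jaw": 0.4},{"xyz": [-0.5,1,74],"turn": [0,0,0],"jaw": 1},{"xyz": [-0.5,1,74],"turn": [0,0,0],"jaw": 1},{"xyz": [-0.5,1,74],"turn": [0,0,0],"jaw": 1},{"xyz": [-0.5,1,74],"turn": [0,0,0],"jaw": 1},{"xyz": [-0.5,1,74],"turn": [0,0,0],"jaw": 1},{"xyz": [-0.5,1,74],"turn": [0,0,0],"jaw": 1},{"xyz": [-0.5,1,74],"turn": [0,0,0],"jaw": 1},{"xyz": [-0.5,1,74],"turn": [0,0,0],"jaw": 1},{"xyz": [-0.5,1,74],"turn": [0,0,0],"jaw": 1},{"xyz": [-0.5,1,74],"turn": [0,0,0],"jaw": 1},{"xyz": [-0.5,1,74],"turn": [0,0,0],"jaw": 1},{"xyz": [-0.5,1,74],"turn": [0,0,0],"jaw": 1},{"xyz": [-0.5,1,74],"turn": [0,0,0],"jaw": 1},{"xyz": [-0.5,1,74],"turn": [0,0,0],"jaw": 1}]'

```text
t: 17.62
ee_pos: [0.4627, 0.1732, 0.1849]
tool_rot: [0.0, -0.084, 0.996, 0.0]
wrist_force: [-1.1, -0.6, 0.1]
finger_gap: 0.111
```

```bash
python3 - <<'E'
from h import *;from rig import arm
s=arm.get_state();print(s["t"],s["ee_pos"],s["joints"].round(2),s["wrist_force"],s["finger_gap"])
# target TCP over key pad, keep tcp-key offset measured as zero
print(goto(s,[.5123,-.2679,.40],np.radians(180-3.2)))
E
```

```text
17.6167 [0.46265019 0.1732477  0.18493441] [ 0.48  0.56 -1.09  1.97  0.6   0.98  0.83] [-1.1472975  -0.6194462   0.07151245] 0.11144073307490387
(array([  24.8, -443.2, -215.1]), array([ 0.  ,  0.  , 12.82]), np.float64(-170.38))
```

move_arm --plan '[{"xyz": [0,0,-20],"turn": [0,0,0],"jaw": 1},{"xyz": [0,0,-55],"turn": [0,0,0],"jaw": 1},{"xyz": [0,0,-90],"turn": [0,0,0],"jaw": 1},{"xyz": [0,0,-125],"turn": [0,0,0],"jaw": 1},{"xyz": [0,0,-160],"turn": [0,0,0],"jaw": 1},{"xyz": [1,-10,-195],"turn": [0,0,1],"jaw": 1},{"xyz": [3,-45,-215],"turn": [0,0,2],"jaw": 1},{"xyz": [5,-83,-215],"turn": [0,0,3],"jaw": 1},{"xyz": [7,-121,-215],"turn": [0,0,4],"jaw": 1},{"xyz": [9,-159,-215],"turn": [0,0,5],"jaw": 1},{"xyz": [11,-197,-215],"turn": [0,0,6],"jaw": 1},{"xyz": [13,-235,-215],"turn": [0,0,7],"jaw": 1},{"xyz": [15,-273,-215],"turn": [0,0,8],"jaw": 1},{"xyz": [17,-311,-215],"turn": [0,0,9],"jaw": 1},{"xyz": [20,-349,-215],"turn": [0,0,10],"jaw": 1},{"xyz": [22,-387,-215],"turn": [0,0,11],"jaw": 1},{"xyz": [24,-425,-215],"turn": [0,0,12],"jaw": 1},{"xyz": [25,-443,-215],"turn": [0,0,12.8],"jaw": 1},{"xyz": [25,-443,-215],"turn": [0,0,12.8],"jaw": 1},{"xyz": [25,-443,-215],"turn": [0,0,12.8],"jaw": 1}]'

```text
t: 19.28
ee_pos: [0.5118, -0.2685, 0.3994]
tool_rot: [-0.0, 0.029, 1.0, 0.001]
wrist_force: [0.5, 0.7, -0.4]
finger_gap: 0.114
```

```bash
python3 - <<'E'
from h import *;from rig import arm
import pickle
p=arm.snapshot("wrist");cv2.imwrite("pics/w11.png",p["color"][:,:,::-1]);pickle.dump(p,open("w11.pkl","wb"))
s=arm.get_state();print(s["t"],s["ee_pos"],s["joints"].round(2),s["wrist_force"],s["finger_gap"])
print(goto(s,[.5123,-.2679,.225],np.radians(180-3.2)))
E
```

```text
19.3333 [ 0.51204821 -0.26704511  0.39971989] [ 1.28  0.45 -1.13  1.56  0.41  1.4   1.62] [ 0.25014791  0.58293241 -0.34574952] 0.11152372367036212
(array([ -0.3,  -1. , 174.7]), array([ 0.06, -0.01,  0.06]), np.float64(176.86))
```

View pics/w11.png

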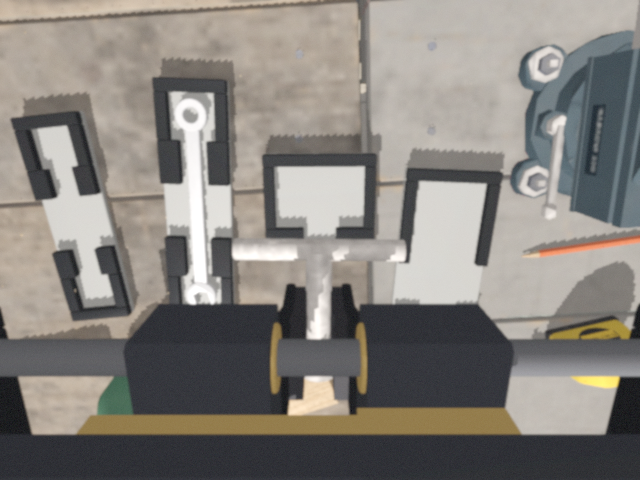

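The key is held square with the crossbar at row 250, over its pad at (320,195). Descending to check.

move_arm --plan '[{"xyz": [0,0,20],"turn": [0,0,0],"jaw": 1},{"xyz": [0,0,55],"turn": [0,0,0],"jaw": 1},{"xyz": [0,0,90],"turn": [0,0,0],"jaw": 1},{"xyz": [0,0,125],"turn": [0,0,0],"jaw": 1},{"xyz": [0,0,155],"turn": [0,0,0],"jaw": 1},{"xyz": [0,0,175],"turn": [0,0,0],"jaw": 1},{"xyz": [0,0,180],"turn": [0,0,0],"jaw": 1},{"xyz": [0,0,180],"turn": [0,0,0],"jaw": 1},{"xyz": [0,0,180],"turn": [0,0,0],"jaw": 1}]'

```text
t: 20.08
ee_pos: [0.5126, -0.267, 0.2214]
tool_rot: [0.001, 0.027, 1.0, -0.0]
wrist_force: [-1.4, -0.9, -0.6]
finger_gap: 0.114
```

```bash
python3 - <<'E'
from h import *;from rig import arm
import pickle
p=arm.snapshot("wrist");cv2.imwrite("pics/w12.png",p["color"][:,:,::-1]);pickle.dump(p,open("w12.pkl","wb"))
s=arm.get_state();print(s["t"],s["ee_pos"],s["joints"].round(2),s["wrist_force"],s["finger_gap"])
print(goto(s,[.5123,-.2679,.1912],np.radians(180-3.2)))
# pocket corners (floor at z=6mm, local coords) projected for check
y=np.radians(-3.2);c=np.array([.5123,-.2679]);Rm=np.array([[np.cos(y),-np.sin(y)],[np.sin(y),np.cos(y)]])
for a in[(-48,-51),(-48,51)]:
    q=c+Rm@np.array(a)/1000;print(a,proj(p,[*q,.015]))
E
```

```text
20.1333 [ 0.51277594 -0.26726561  0.22184262] [ 1.18  0.63 -1.    1.74  0.59  1.11  1.51] [ 0.4861225  -0.40274606 -1.4807322 ] 0.11662606097416857
(array([ 0.5, -0.6, 30.6]), array([-0.05,  0.13,  0.07]), np.float64(176.87))
(-48, -51) [205.59705749 185.44672106]
(-48, 51) [426.80995266 185.72284491]
```

View pics/w12.png

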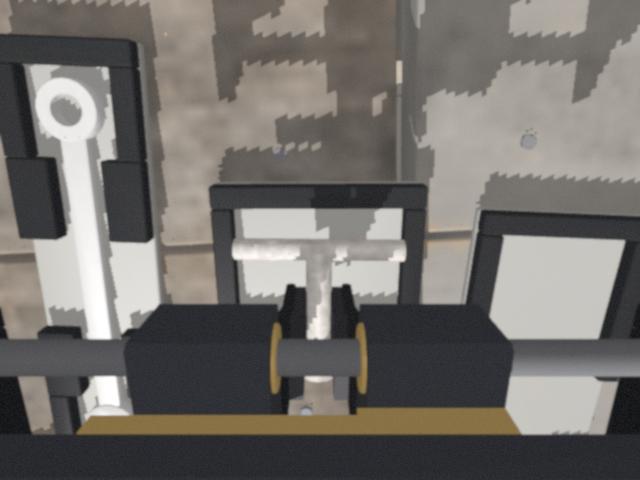

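move_arm --plan '[{"xyz": [0,0,12],"turn": [0,0,0],"jaw": 1},{"xyz": [0,0,22],"turn": [0,0,0],"jaw": 1},{"xyz": [0,0,27],"turn": [0,0,0],"jaw": 1},{"xyz": [0,0,29.5],"turn": [0,0,0],"jaw": 1},{"xyz": [0,0,30.5],"turn": [0,0,0],"jaw": 1},{"xyz": [0,0,30.5],"turn": [0,0,0],"jaw": 1},{"xyz": [0,0,30.5],"turn": [0,0,0],"jaw": 1}]'

```text
t: 20.72
ee_pos: [0.5119, -0.2676, 0.1906]
tool_rot: [-0.001, 0.028, 1.0, -0.0]
wrist_force: [-10.5, 2.3, 19.3]
finger_gap: 0.109
```

Floor contact reads 19 N. I'll release with a small opening and lift.

move_arm --plan '[{"xyz": [0,0,-0.5],"turn": [0,0,0],"jaw": 0.68},{"xyz": [0,0,-0.5],"turn": [0,0,0],"jaw": 0.68},{"xyz": [0,0,-0.5],"turn": [0,0,0],"jaw": 0.68},{"xyz": [0,0,-0.5],"turn": [0,0,0],"jaw": 0.68},{"xyz": [0,0,-0.5],"turn": [0,0,0],"jaw": 0.68},{"xyz": [0,0,-0.5],"turn": [0,0,0],"jaw": 0.68},{"xyz": [0,0,-10],"turn": [0,0,0],"jaw": 0.68},{"xyz": [0,0,-40],"turn": [0,0,0],"jaw": 0.68},{"xyz": [0,0,-75],"turn": [0,0,0],"jaw": 0},{"xyz": [0,0,-110],"turn": [0,0,0],"jaw": 0},{"xyz": [0,0,-145],"turn": [0,0,0],"jaw": 0},{"xyz": [0,0,-180],"turn": [0,0,0],"jaw": 0},{"xyz": [0,0,-209],"turn": [0,0,0],"jaw": 0},{"xyz": [0,0,-209],"turn": [0,0,0],"jaw": 0}]'

```text
t: 21.88
ee_pos: [0.5132, -0.267, 0.4051]
tool_rot: [0.004, 0.027, 1.0, -0.002]
wrist_force: [0.5, 0.3, 0.5]
finger_gap: 0.691
```

```bash
python3 - <<'E'
from h import *;from rig import arm
import pickle
p=arm.snapshot("wrist");cv2.imwrite("pics/w13.png",p["color"][:,:,::-1]);pickle.dump(p,open("w13.pkl","wb"))
s=arm.get_state();print(s["t"],s["ee_pos"],s["joints"].round(2),s["wrist_force"],s["finger_gap"])
print(goto(s,[.4749,.3696,.30],np.radians(180-9.9)))
E
```

```text
21.9333 [ 0.51271235 -0.26723891  0.40213802] [ 1.28  0.45 -1.14  1.55  0.41  1.4   1.62] [ 0.71351894 -0.17158973 -0.22779251] 0.7322369926738951
(array([ 73.4, 634. , 100.1]), array([-0.13,  0.28,  6.73]), np.float64(176.83))
```

View pics/w13.png

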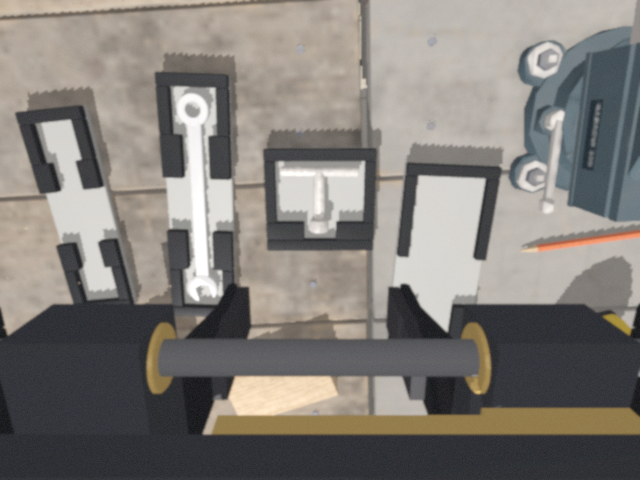

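The key sits in its pocket (bar row 172, toothed end at (320,225) in the notch). Next is the short spanner.

move_arm --plan '[{"xyz": [2,20,0],"turn": [0,0,0],"jaw": 0},{"xyz": [7,58,0],"turn": [0,0,0],"jaw": 0},{"xyz": [11,96,0],"turn": [0,0,1],"jaw": 0},{"xyz": [16,134,0],"turn": [0,0,1],"jaw": 0},{"xyz": [20,172,0],"turn": [0,0,2],"jaw": 0},{"xyz": [24,210,0],"turn": [0,0,2],"jaw": 0},{"xyz": [29,248,0],"turn": [0,0,3],"jaw": 0},{"xyz": [33,286,0],"turn": [0,0,3],"jaw": 0},{"xyz": [38,324,0],"turn": [0,0,4],"jaw": 0},{"xyz": [42,362,0],"turn": [0,0,4],"jaw": 0},{"xyz": [46,400,0],"turn": [0,0,5],"jaw": 0},{"xyz": [51,436,10],"turn": [0,0,5],"jaw": 0},{"xyz": [55,472,22],"turn": [0,0,6],"jaw": 0},{"xyz": [59,508,36],"turn": [0,0,6],"jaw": 0},{"xyz": [63,544,50],"turn": [0,0,6.7],"jaw": 0},{"xyz": [67,580,66],"turn": [0,0,6.7],"jaw": 0},{"xyz": [71,612,84],"turn": [0,0,6.7],"jaw": 0},{"xyz": [73,634,100],"turn": [0,0,6.7],"jaw": 0},{"xyz": [73,634,130],"turn": [0,0,6.7],"jaw": 0},{"xyz": [73,634,140],"turn": [0,0,6.7],"jaw": 0}]'

```text
t: 23.6
ee_pos: [0.4725, 0.37, 0.2543]
tool_rot: [-0.002, 0.084, 0.996, -0.001]
wrist_force: [-0.2, -0.9, -0.9]
finger_gap: 0.995
```

move_arm --plan '[{"xyz": [0,0,0],"turn": [0,0,0],"jaw": 0},{"xyz": [0,0,0],"turn": [0,0,0],"jaw": 0}]'

```text
t: 23.77
ee_pos: [0.4746, 0.3685, 0.2585]
tool_rot: [-0.0, 0.087, 0.996, -0.001]
wrist_force: [0.5, 0.7, 0.2]
finger_gap: 1.0
```

```bash
python3 - <<'E'
from h import *;from rig import arm
import pickle
p=arm.snapshot("wrist");cv2.imwrite("pics/w14.png",p["color"][:,:,::-1]);pickle.dump(p,open("w14.pkl","wb"))
s=arm.get_state();print(s["t"],s["ee_pos"],s["joints"].round(2),s["wrist_force"],s["finger_gap"])
print(goto(s,[.4749,.3696,.1837],np.radians(180-9.9)))
E
```

```text
23.8167 [0.47496709 0.36865951 0.25947895] [ 0.05  0.64 -1.05  1.65  0.59  1.2   0.26] [ 0.29119258 -0.10767823  1.11187342] 0.9993367992436095
(array([ 0.3,  0.9, 75.8]), array([ 0.01,  0.04, -0.07]), np.float64(170.03))
```

View pics/w14.png

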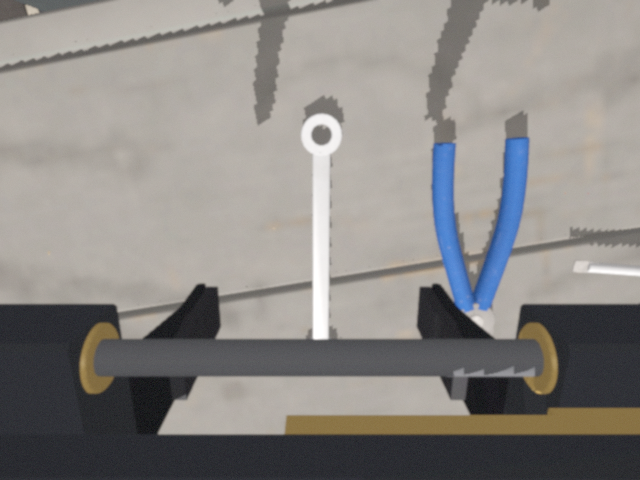

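The short spanner is centred (col 321), with the pliers to the right. I'll descend with slightly narrowed jaws.

move_arm --plan '[{"xyz": [0,1,10],"turn": [0,0,0],"jaw": 0.35},{"xyz": [0,1,30],"turn": [0,0,0],"jaw": 0.35},{"xyz": [0,1,50],"turn": [0,0,0],"jaw": 0.35},{"xyz": [0,1,64],"turn": [0,0,0],"jaw": 0.35},{"xyz": [0,1,72],"turn": [0,0,0],"jaw": 0.35},{"xyz": [0,1,75],"turn": [0,0,0],"jaw": 0.35},{"xyz": [0,1,75.5],"turn": [0,0,0],"jaw": 0.5},{"xyz": [0,1,75.5],"turn": [0,0,0],"jaw": 1},{"xyz": [0,1,75.5],"turn": [0,0,0],"jaw": 1},{"xyz": [0,1,75.5],"turn": [0,0,0],"jaw": 1},{"xyz": [0,1,75.5],"turn": [0,0,0],"jaw": 1},{"xyz": [0,1,75.5],"turn": [0,0,0],"jaw": 1},{"xyz": [0,1,75.5],"turn": [0,0,0],"jaw": 1},{"xyz": [0,1,75.5],"turn": [0,0,0],"jaw": 1},{"xyz": [0,1,75.5],"turn": [0,0,0],"jaw": 1},{"xyz": [0,1,75.5],"turn": [0,0,0],"jaw": 1},{"xyz": [0,1,75.5],"turn": [0,0,0],"jaw": 1},{"xyz": [0,1,75.5],"turn": [0,0,0],"jaw": 1},{"xyz": [0,1,75.5],"turn": [0,0,0],"jaw": 1}]'

```text
t: 25.4
ee_pos: [0.4745, 0.3703, 0.1829]
tool_rot: [0.0, 0.086, 0.996, -0.0]
wrist_force: [0.2, 0.3, 0.8]
finger_gap: 0.108
```

```bash
python3 - <<'E'
from h import *;from rig import arm
s=arm.get_state();print(s["t"],s["ee_pos"],s["joints"].round(2),s["wrist_force"],s["finger_gap"])
print(goto(s,[.5153,-.4938,.40],np.radians(180+3.2)))
E
```

```text
25.4 [0.47449297 0.37032395 0.18294434] [-0.    0.73 -0.98  1.69  0.68  1.09  0.2 ] [0.20192526 0.2531262  0.78923455] 0.10827141983210825
(array([-188.5, -844.3, -216.9]), array([-1.000e-02,  1.000e-02, -1.308e+01]), np.float64(170.12))
```

move_arm --plan '[{"xyz": [0,0,-15],"turn": [0,0,0],"jaw": 1},{"xyz": [0,0,-50],"turn": [0,0,0],"jaw": 1},{"xyz": [-2,-10,-85],"turn": [0,0,0],"jaw": 1},{"xyz": [-6,-30,-115],"turn": [0,0,0],"jaw": 1},{"xyz": [-12,-55,-145],"turn": [0,0,0],"jaw": 1},{"xyz": [-18,-82,-172],"turn": [0,0,-1],"jaw": 1},{"xyz": [-25,-112,-195],"turn": [0,0,-2],"jaw": 1},{"xyz": [-33,-148,-210],"turn": [0,0,-3],"jaw": 1},{"xyz": [-41,-185,-217],"turn": [0,0,-4],"jaw": 1},{"xyz": [-50,-223,-217],"turn": [0,0,-5],"jaw": 1},{"xyz": [-58,-261,-217],"turn": [0,0,-6],"jaw": 1},{"xyz": [-67,-299,-217],"turn": [0,0,-7],"jaw": 1},{"xyz": [-75,-337,-217],"turn": [0,0,-8],"jaw": 1},{"xyz": [-84,-375,-217],"turn": [0,0,-9],"jaw": 1},{"xyz": [-92,-413,-217],"turn": [0,0,-10],"jaw": 1},{"xyz": [-101,-451,-217],"turn": [0,0,-11],"jaw": 1},{"xyz": [-109,-489,-217],"turn": [0,0,-12],"jaw": 1},{"xyz": [-118,-527,-217],"turn": [0,0,-13],"jaw": 1},{"xyz": [-126,-565,-217],"turn": [0,0,-13],"jaw": 1},{"xyz": [-135,-603,-217],"turn": [0,0,-13],"jaw": 1}]'

```text
t: 27.07
ee_pos: [0.5035, -0.2485, 0.4009]
tool_rot: [0.0, -0.027, 1.0, -0.0]
wrist_force: [0.9, 0.0, 1.3]
finger_gap: 0.106
```

```bash
python3 - <<'E'
from h import *;from rig import arm
s=arm.get_state();print(s["t"],s["ee_pos"],s["joints"].round(2),s["wrist_force"],s["finger_gap"])
print(goto(s,[.5153,-.4938,.30],np.radians(180+3.2)))
E
```

```text
27.0667 [ 0.50354107 -0.24848568  0.4008801 ] [ 1.32  0.44 -1.21  1.59  0.42  1.4   1.7 ] [0.91081359 0.03645784 1.28146675] 0.10614225675290778
(array([   1.7, -245.5,  101.1]), array([-0.05,  0.  , -0.06]), np.float64(-176.86))
```

move_arm --plan '[{"xyz": [0,-36,0],"turn": [0,0,0],"jaw": 1},{"xyz": [0,-72,0],"turn": [0,0,0],"jaw": 1},{"xyz": [0,-108,0],"turn": [0,0,0],"jaw": 1},{"xyz": [1,-144,0],"turn": [0,0,0],"jaw": 1},{"xyz": [1,-180,0],"turn": [0,0,0],"jaw": 1},{"xyz": [1,-215,10],"turn": [0,0,0],"jaw": 1},{"xyz": [2,-240,30],"turn": [0,0,0],"jaw": 1},{"xyz": [2,-246,65],"turn": [0,0,0],"jaw": 1},{"xyz": [2,-246,100],"turn": [0,0,0],"jaw": 1},{"xyz": [2,-246,135],"turn": [0,0,0],"jaw": 1},{"xyz": [2,-246,165],"turn": [0,0,0],"jaw": 1},{"xyz": [2,-246,182],"turn": [0,0,0],"jaw": 1},{"xyz": [2,-246,182],"turn": [0,0,0],"jaw": 1},{"xyz": [2,-246,182],"turn": [0,0,0],"jaw": 1}]'

```text
t: 28.23
ee_pos: [0.5155, -0.4927, 0.219]
tool_rot: [0.0, -0.027, 1.0, 0.0]
wrist_force: [-0.5, 0.8, -0.1]
finger_gap: 0.107
```

```bash
python3 - <<'E'
from h import *;from rig import arm
import pickle
p=arm.snapshot("wrist");cv2.imwrite("pics/w15.png",p["color"][:,:,::-1]);pickle.dump(p,open("w15.pkl","wb"))
s=arm.get_state();print(s["t"],s["ee_pos"],s["joints"].round(2),s["wrist_force"],s["finger_gap"])
print(goto(s,[.5153,-.4938,.189],np.radians(180+3.2)))
E
```

```text
28.2833 [ 0.51597377 -0.49287275  0.22033667] [ 1.28  0.87 -0.95  1.34  0.71  1.27  1.93] [-0.39068102 -1.14632858 -0.33417689] 0.10961250052838459
(array([ 0.8, -0.9, 31.3]), array([-0.07,  0.12, -0.09]), np.float64(-176.89))
```

View pics/w15.png

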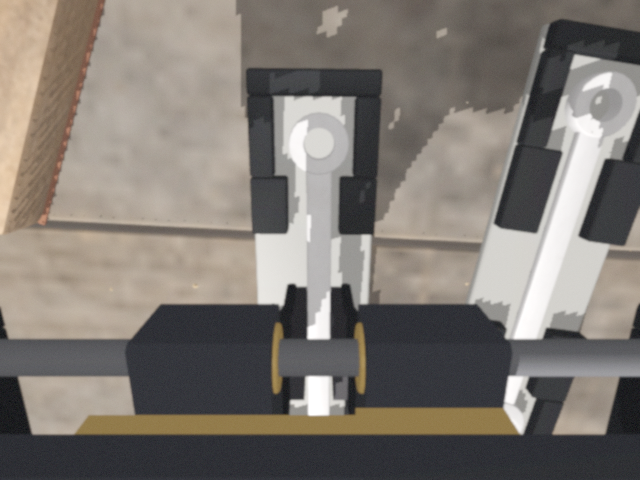

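The ring is about 1.6 mm right of the pocket centre (314 vs 319). I'll correct and lower.

move_arm --plan '[{"xyz": [0,-1.6,12],"turn": [0,0,0],"jaw": 1},{"xyz": [0,-1.6,22],"turn": [0,0,0],"jaw": 1},{"xyz": [0,-1.6,27],"turn": [0,0,0],"jaw": 1},{"xyz": [0,-1.6,29.5],"turn": [0,0,0],"jaw": 1},{"xyz": [0,-1.6,30.5],"turn": [0,0,0],"jaw": 1},{"xyz": [0,-1.6,30.5],"turn": [0,0,0],"jaw": 1},{"xyz": [0,-1.6,30.5],"turn": [0,0,0],"jaw": 1}]'

```text
t: 28.87
ee_pos: [0.5153, -0.4942, 0.1889]
tool_rot: [-0.001, -0.027, 1.0, -0.0]
wrist_force: [-8.8, 3.4, 12.9]
finger_gap: 0.111
```

move_arm --plan '[{"xyz": [0,0,0],"turn": [0,0,0],"jaw": 0.6},{"xyz": [0,0,0],"turn": [0,0,0],"jaw": 0.6},{"xyz": [0,0,0],"turn": [0,0,0],"jaw": 0.6},{"xyz": [0,0,0],"turn": [0,0,0],"jaw": 0.6},{"xyz": [0,0,0],"turn": [0,0,0],"jaw": 0.6},{"xyz": [0,0,0],"turn": [0,0,0],"jaw": 0.6},{"xyz": [0,0,-10],"turn": [0,0,0],"jaw": 0.6},{"xyz": [0,0,-40],"turn": [0,0,0],"jaw": 0.3},{"xyz": [0,0,-75],"turn": [0,0,0],"jaw": 0},{"xyz": [0,0,-110],"turn": [0,0,0],"jaw": 0},{"xyz": [0,0,-145],"turn": [0,0,0],"jaw": 0},{"xyz": [0,0,-180],"turn": [0,0,0],"jaw": 0},{"xyz": [0,0,-211],"turn": [0,0,0],"jaw": 0},{"xyz": [0,0,-211],"turn": [0,0,0],"jaw": 0},{"xyz": [0,0,-211],"turn": [0,0,0],"jaw": 0}]'

```text
t: 30.12
ee_pos: [0.5159, -0.4936, 0.4012]
tool_rot: [0.001, -0.027, 1.0, -0.001]
wrist_force: [-0.8, -0.6, -1.3]
finger_gap: 0.919
```

```bash
python3 - <<'E'
from h import *;from rig import arm
import pickle
p=arm.snapshot("wrist");cv2.imwrite("pics/w16.png",p["color"][:,:,::-1]);pickle.dump(p,open("w16.pkl","wb"))
s=arm.get_state();print(s["t"],s["ee_pos"],s["joints"].round(2),s["wrist_force"],s["finger_gap"])
y=np.radians(-5.9);g=np.array([.5045,.4603])+.015*np.array([np.cos(y),np.sin(y)]);print(g)
print(goto(s,[.505,.15,.40],np.radians(180-5.9)),goto(s,[*g,.26],np.radians(180-5.9)))
E
```

```text
30.1667 [ 0.5156015  -0.49381174  0.39917459] [ 1.27  0.74 -1.02  1.15  0.61  1.55  2.01] [ 0.06125378  0.19659066 -0.5829599 ] 0.9534032676347186
[0.51942054 0.45875811]
(array([-24.8, 643.4,  -1.2]), array([-0.03,  0.03,  9.05]), np.float64(-176.85)) (array([-56. , 951. , 138.6]), array([-0.03,  0.03,  9.05]), np.float64(-176.85))
```

View pics/w16.png

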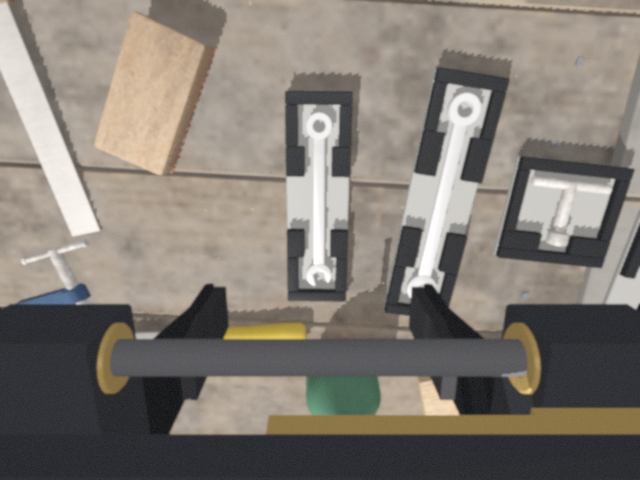

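The short spanner is in its pocket (heads at (319,125) and (319,277)), and the long spanner and key are still seated. Now the pliers.

move_arm --plan '[{"xyz": [-1,20,0],"turn": [0,0,0],"jaw": 0},{"xyz": [-3,57,0],"turn": [0,0,1],"jaw": 0},{"xyz": [-5,94,0],"turn": [0,0,2],"jaw": 0},{"xyz": [-7,131,0],"turn": [0,0,3],"jaw": 0},{"xyz": [-9,168,0],"turn": [0,0,4],"jaw": 0},{"xyz": [-11,205,0],"turn": [0,0,5],"jaw": 0},{"xyz": [-13,242,0],"turn": [0,0,6],"jaw": 0},{"xyz": [-15,279,0],"turn": [0,0,7],"jaw": 0},{"xyz": [-17,316,0],"turn": [0,0,8],"jaw": 0},{"xyz": [-19,353,0],"turn": [0,0,9],"jaw": 0},{"xyz": [-20,390,0],"turn": [0,0,9],"jaw": 0},{"xyz": [-21,427,0],"turn": [0,0,9],"jaw": 0},{"xyz": [-22,464,0],"turn": [0,0,9],"jaw": 0},{"xyz": [-23,501,0],"turn": [0,0,9],"jaw": 0},{"xyz": [-24,538,0],"turn": [0,0,9],"jaw": 0},{"xyz": [-24,575,0],"turn": [0,0,9],"jaw": 0},{"xyz": [-24,612,0],"turn": [0,0,9],"jaw": 0},{"xyz": [-25,643,0],"turn": [0,0,9],"jaw": 0},{"xyz": [-25,643,0],"turn": [0,0,9],"jaw": 0},{"xyz": [-25,643,0],"turn": [0,0,9],"jaw": 0}]'

```text
t: 31.83
ee_pos: [0.5045, 0.1511, 0.3975]
tool_rot: [-0.001, 0.049, 0.999, 0.0]
wrist_force: [0.1, -1.2, -0.6]
finger_gap: 1.002
```

```bash
python3 - <<'E'
from h import *;from rig import arm
s=arm.get_state();print(s["t"],s["ee_pos"],s["joints"].round(2),s["wrist_force"],s["finger_gap"])
print(goto(s,[.5194,.4588,.26],np.radians(180-5.9)))
E
```

```text
31.8333 [0.50449154 0.1510928  0.39753937] [ 0.68  0.36 -1.27  1.68  0.35  1.36  0.83] [ 0.14576265 -1.19434751 -0.56271348] 1.0024941910075422
(array([ 15. , 307.7, 137.6]), array([ 0.  , -0.1 ,  0.29]), np.float64(174.39))
```

move_arm --plan '[{"xyz": [1,30,15],"turn": [0,0,0],"jaw": 0},{"xyz": [3,64,30],"turn": [0,0,0],"jaw": 0},{"xyz": [5,98,45],"turn": [0,0,0],"jaw": 0},{"xyz": [6,132,60],"turn": [0,0,0],"jaw": 0},{"xyz": [8,166,75],"turn": [0,0,0],"jaw": 0},{"xyz": [10,200,90],"turn": [0,0,0],"jaw": 0},{"xyz": [11,234,105],"turn": [0,0,0],"jaw": 0},{"xyz": [13,268,120],"turn": [0,0,0],"jaw": 0},{"xyz": [15,300,135],"turn": [0,0,0],"jaw": 0},{"xyz": [15,308,138],"turn": [0,0,0],"jaw": 0},{"xyz": [15,308,138],"turn": [0,0,0],"jaw": 0},{"xyz": [15,308,138],"turn": [0,0,0],"jaw": 0}]'

```text
t: 32.83
ee_pos: [0.5229, 0.4557, 0.2595]
tool_rot: [-0.0, 0.052, 0.999, -0.001]
wrist_force: [1.3, -0.6, -0.5]
finger_gap: 0.997
```

```bash
python3 - <<'E'
from h import *;from rig import arm
import pickle
p=arm.snapshot("wrist");cv2.imwrite("pics/w17.png",p["color"][:,:,::-1]);pickle.dump(p,open("w17.pkl","wb"))
s=arm.get_state();print(s["t"],s["ee_pos"],s["joints"].round(2),s["wrist_force"],s["finger_gap"])
print(goto(s,[.5194,.4588,.187],np.radians(180-5.9)),ray(p,320,240,.006))
E
```

```text
32.8833 [0.52336057 0.45514042 0.26022232] [-0.16  0.81 -0.99  1.38  0.67  1.31  0.3 ] [ 0.73151975 -1.16797165 -0.26684637] 0.9977891465304571
(array([ 4.3,  3.3, 73.2]), array([-0.07,  0.01, -0.11]), np.float64(173.99)) [0.5148133  0.45734077 0.006     ]
```

View pics/w17.png

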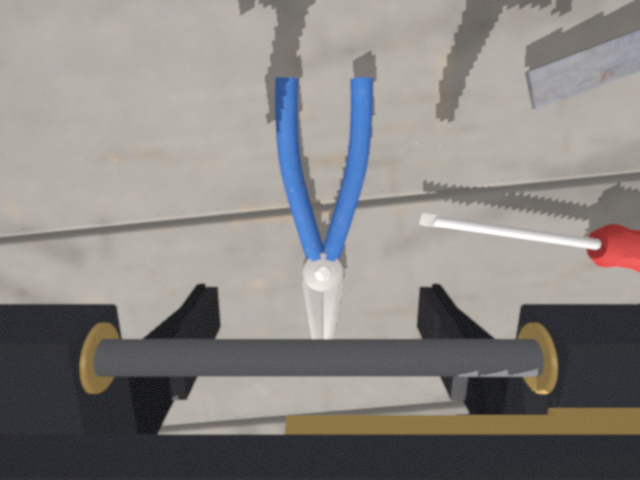

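The pliers sit slightly right of centre (pivot (322,273), handle ends mid (324,77)). Refining the grip point now.

```bash
python3 - <<'E'
from h import *;from rig import arm
import pickle
p=pickle.load(open("w17.pkl","rb"))
im=p["color"].astype(int);mb=(im[:,:,2]-im[:,:,0]>60);mb[:60]=0;mb[290:]=0
vs,us=np.nonzero(mb);W=np.array([ray(p,u,v,.008)[:2]*1000 for u,v in zip(us,vs)])
r=cv2.minAreaRect(W.astype(np.float32));print("blue",r)
W=np.array([ray(p,u,v,.010)[:2]*1000 for u,v in zip(us,vs)])
r=cv2.minAreaRect(W.astype(np.float32));print("blue",r)
pv=ray(p,322.5,273,.012)[:2];h=ray(p,324,77,.007)[:2];d=pv-h;print(pv,h,np.linalg.norm(d),np.degrees(np.arctan2(d[1],d[0])))
u=d/np.linalg.norm(d)
for L in (27-17,): g=pv-u*L/1000;print("grip",g)
s=arm.get_state();print(goto(s,[*g,.187],np.pi+np.arctan2(d[1],d[0])))
crop(p,255,60,395,350,2.6,"w17c.png")
E
```

```text
blue ((475.6617431640625, 463.2193603515625), (51.891929626464844, 103.1898422241211), 84.01280975341797)
blue ((475.38958740234375, 463.22857666015625), (51.44426727294922, 102.29972839355469), 84.01277923583984)
[0.53375343 0.45688201] [0.42428669 0.46884522] 0.11011850900527684 -6.236888639542268
grip [0.52381262 0.4579684 ]
(array([-0.1,  3. , 73.2]), array([-0.07,  0.01,  0.23]), np.float64(173.99))
```

View pics/w17c.png

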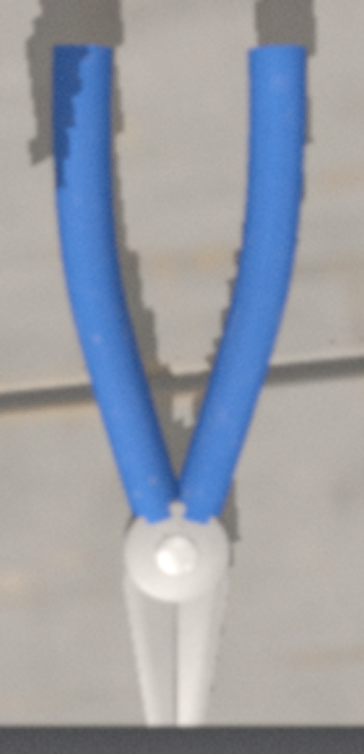

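move_arm --plan '[{"xyz": [0,3,15],"turn": [0,0,0],"jaw": 0},{"xyz": [0,3,40],"turn": [0,0,0],"jaw": 0},{"xyz": [0,3,60],"turn": [0,0,0],"jaw": 0},{"xyz": [0,3,71],"turn": [0,0,0],"jaw": 0},{"xyz": [0,3,74.5],"turn": [0,0,0],"jaw": 0},{"xyz": [0,3,74.5],"turn": [0,0,0],"jaw": 0.4},{"xyz": [0,3,74.5],"turn": [0,0,0],"jaw": 1},{"xyz": [0,3,74.5],"turn": [0,0,0],"jaw": 1},{"xyz": [0,3,74.5],"turn": [0,0,0],"jaw": 1},{"xyz": [0,3,74.5],"turn": [0,0,0],"jaw": 1},{"xyz": [0,3,74.5],"turn": [0,0,0],"jaw": 1},{"xyz": [0,3,74.5],"turn": [0,0,0],"jaw": 1},{"xyz": [0,3,74.5],"turn": [0,0,0],"jaw": 1},{"xyz": [0,3,74.5],"turn": [0,0,0],"jaw": 1},{"xyz": [0,3,74.5],"turn": [0,0,0],"jaw": 1},{"xyz": [0,3,74.5],"turn": [0,0,0],"jaw": 1},{"xyz": [0,3,74.5],"turn": [0,0,0],"jaw": 1},{"xyz": [0,3,74.5],"turn": [0,0,0],"jaw": 1}]'

```text
t: 34.38
ee_pos: [0.5224, 0.46, 0.1859]
tool_rot: [-0.0, 0.051, 0.999, -0.0]
wrist_force: [-0.5, -0.1, 0.9]
finger_gap: 0.279
```

move_arm --plan '[{"xyz": [0,0,-10],"turn": [0,0,0],"jaw": 1},{"xyz": [0,0,-35],"turn": [0,0,0],"jaw": 1},{"xyz": [0,0,-70],"turn": [0,0,0],"jaw": 1},{"xyz": [0,0,-100],"turn": [0,0,0],"jaw": 1},{"xyz": [0,0,-100],"turn": [0,0,0],"jaw": 1},{"xyz": [0,0,-100],"turn": [0,0,0],"jaw": 1}]'

```text
t: 34.88
ee_pos: [0.5225, 0.4606, 0.2884]
tool_rot: [0.001, 0.051, 0.999, 0.001]
wrist_force: [-0.6, -0.0, -2.6]
finger_gap: 0.275
```

```bash
python3 - <<'E'
from h import *;from rig import arm
import pickle
p=arm.snapshot("wrist");cv2.imwrite("pics/w18.png",p["color"][:,:,::-1]);pickle.dump(p,open("w18.pkl","wb"))
p=arm.snapshot("scene");crop(p,60,230,260,420,3.5,"s18.png")
s=arm.get_state();print(s["t"],s["ee_pos"],s["joints"].round(2),s["wrist_force"],s["finger_gap"])
print(goto(s,[.50,-.1566,.40],np.radians(180-5.5)))
E
```

```text
34.9833 [0.52229976 0.45975702 0.28513368] [-0.17  0.79 -1.    1.35  0.66  1.35  0.3 ] [ 0.484276   -0.01944338 -2.38304228] 0.2748806189881396
(array([ -40.9, -615.5, -114.2]), array([-0.07, -0.02, -0.38]), np.float64(174.12))
```

View pics/w18.png

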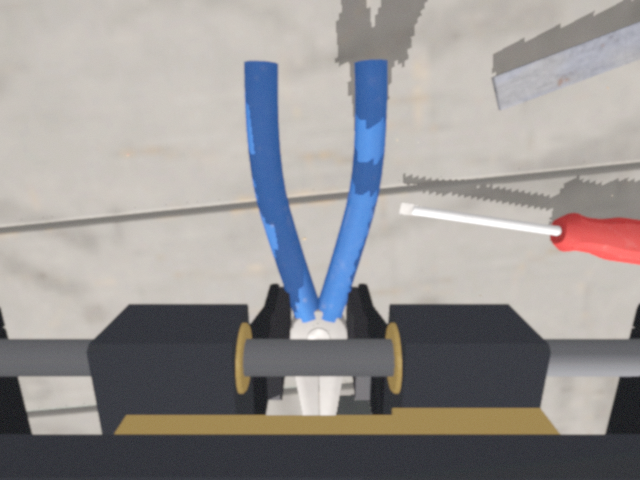

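View pics/s18.png

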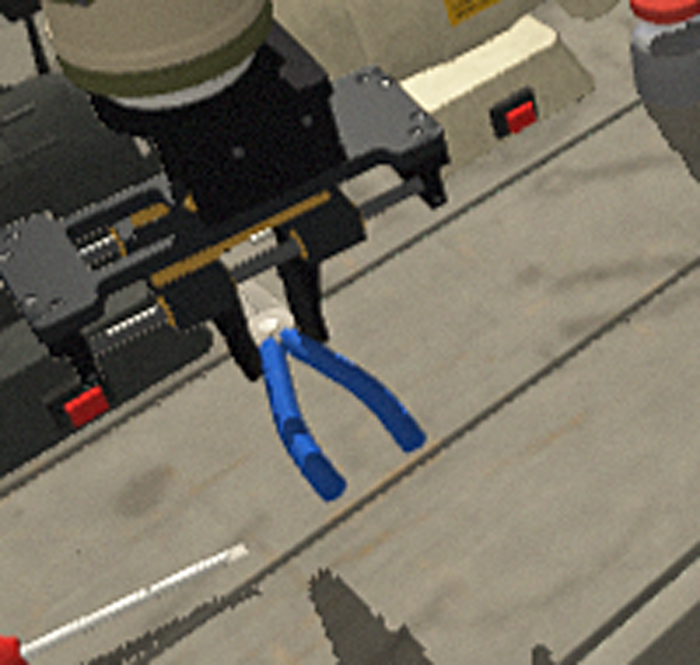

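The pliers are held level (gap 24 mm, handles at cols 261 and 371, symmetric). Carrying them to their pad.

move_arm --plan '[{"xyz": [-1,-20,-20],"turn": [0,0,0],"jaw": 1},{"xyz": [-3,-48,-45],"turn": [0,0,0],"jaw": 1},{"xyz": [-5,-78,-70],"turn": [0,0,0],"jaw": 1},{"xyz": [-7,-110,-92],"turn": [0,0,0],"jaw": 1},{"xyz": [-10,-146,-108],"turn": [0,0,0],"jaw": 1},{"xyz": [-12,-183,-114],"turn": [0,0,0],"jaw": 1},{"xyz": [-15,-221,-114],"turn": [0,0,0],"jaw": 1},{"xyz": [-17,-259,-114],"turn": [0,0,0],"jaw": 1},{"xyz": [-20,-297,-114],"turn": [0,0,0],"jaw": 1},{"xyz": [-22,-335,-114],"turn": [0,0,0],"jaw": 1},{"xyz": [-25,-373,-114],"turn": [0,0,0],"jaw": 1},{"xyz": [-27,-411,-114],"turn": [0,0,0],"jaw": 1},{"xyz": [-30,-449,-114],"turn": [0,0,0],"jaw": 1},{"xyz": [-32,-487,-114],"turn": [0,0,0],"jaw": 1},{"xyz": [-35,-525,-114],"turn": [0,0,0],"jaw": 1},{"xyz": [-38,-563,-114],"turn": [0,0,0],"jaw": 1},{"xyz": [-40,-598,-114],"turn": [0,0,0],"jaw": 1},{"xyz": [-41,-616,-114],"turn": [0,0,0],"jaw": 1},{"xyz": [-41,-616,-114],"turn": [0,0,0],"jaw": 1},{"xyz": [-41,-616,-114],"turn": [0,0,0],"jaw": 1}]'

```text
t: 36.65
ee_pos: [0.4995, -0.1581, 0.3987]
tool_rot: [-0.001, 0.053, 0.999, 0.001]
wrist_force: [-1.1, 1.2, -1.5]
finger_gap: 0.277
```

```bash
python3 - <<'E'
from h import *;from rig import arm
s=arm.get_state();print(s["t"],s["ee_pos"],s["joints"].round(2),s["wrist_force"],s["finger_gap"])
print(goto(s,[.6018,-.1566,.30],np.radians(180-5.5)))
E
```

```text
36.65 [ 0.49953042 -0.1581281   0.39873401] [ 1.26  0.33 -1.23  1.69  0.31  1.35  1.45] [-1.07118222  1.15420874 -1.51687119] 0.2769507297009181
(array([-101.7,   12.1,   98.6]), array([ 0.08, -0.11, -0.53]), np.float64(173.97))
```

move_arm --plan '[{"xyz": [-30,4,0],"turn": [0,0,-0.5],"jaw": 1},{"xyz": [-60,8,0],"turn": [0,0,-0.5],"jaw": 1},{"xyz": [-90,11,10],"turn": [0,0,-0.5],"jaw": 1},{"xyz": [-101,12,40],"turn": [0,0,-0.5],"jaw": 1},{"xyz": [-101,12,75],"turn": [0,0,-0.5],"jaw": 1},{"xyz": [-101,12,110],"turn": [0,0,-0.5],"jaw": 1},{"xyz": [-101,12,140],"turn": [0,0,-0.5],"jaw": 1},{"xyz": [-101,12,165],"turn": [0,0,-0.5],"jaw": 1},{"xyz": [-101,12,170],"turn": [0,0,-0.5],"jaw": 1},{"xyz": [-101,12,170],"turn": [0,0,-0.5],"jaw": 1},{"xyz": [-101,12,170],"turn": [0,0,-0.5],"jaw": 1}]'

```text
t: 37.57
ee_pos: [0.6022, -0.1543, 0.2312]
tool_rot: [0.0, 0.046, 0.999, 0.0]
wrist_force: [0.7, 0.3, -1.3]
finger_gap: 0.279
```

```bash
python3 - <<'E'
from h import *;from rig import arm
import pickle
p=arm.snapshot("wrist");cv2.imwrite("pics/w19.png",p["color"][:,:,::-1]);pickle.dump(p,open("w19.pkl","wb"))
s=arm.get_state();print(s["t"],s["ee_pos"],s["joints"].round(2),s["wrist_force"],s["finger_gap"])
print(goto(s,[.6008,-.1566,.192],np.radians(180-5.5)))
E
```

```text
37.6167 [ 0.60245579 -0.15458355  0.23186069] [ 0.9   0.7  -1.    1.61  0.63  1.18  1.24] [-0.0539441   0.75716625 -2.02966645] 0.27569275305910285
(array([ 1.6, -2.2, 39.9]), array([0.  , 0.13, 0.16]), np.float64(174.66))
```

View pics/w19.png

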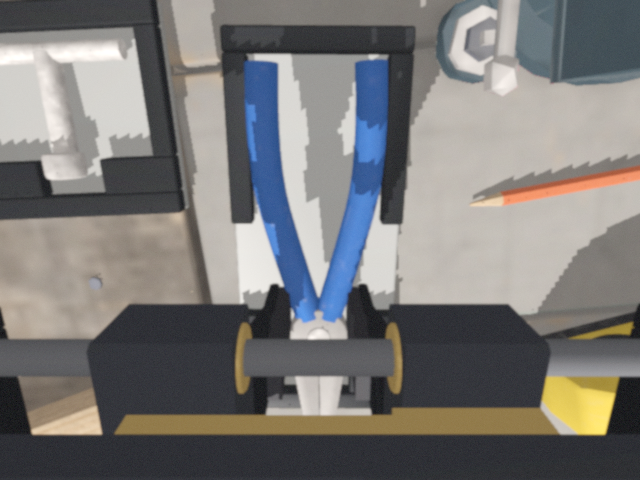

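Laterally the pliers and pad match (316.5 vs 317.5). Next I'll check the lengthwise fit.

```bash
python3 - <<'E'
from h import *
import pickle
p=pickle.load(open("w19.pkl","rb"))
y=np.radians(-5.5)
print("pred end",proj(p,[.5849-.1*np.cos(y),-.155-.1*np.sin(y),.015]),"obs end of pad",ray(p,318,27.5,.015)[:2]," trough edge(-10)",ray(p,242,222,.015)[:2],ray(p,393,223,.015)[:2])
z=.232-.187+.005
print("handle ends at ~z",z,ray(p,261,62,z)[:2],ray(p,372,62,z)[:2])
E
```

```text
pred end [312.87089849  24.33907652] obs end of pad [ 0.48680249 -0.14331081]  trough edge(-10) [ 0.57032742 -0.1891848 ] [ 0.57784723 -0.11427954]
handle ends at ~z 0.05000000000000001 [ 0.50272739 -0.16573774] [ 0.50651565 -0.12526788]
```

The handle ends imply the pliers centre is about (587,-153.5) mm against a pad centre of (585,-153). I'll apply a 2 mm back shift and lower.

move_arm --plan '[{"xyz": [2,0,12],"turn": [0,0,0],"jaw": 1},{"xyz": [2,0,24],"turn": [0,0,0],"jaw": 1},{"xyz": [2,0,33],"turn": [0,0,0],"jaw": 1},{"xyz": [2,0,37],"turn": [0,0,0],"jaw": 1},{"xyz": [2,0,38.5],"turn": [0,0,0],"jaw": 1},{"xyz": [2,0,38.5],"turn": [0,0,0],"jaw": 1},{"xyz": [2,0,38.5],"turn": [0,0,0],"jaw": 1}]'

```text
t: 38.2
ee_pos: [0.5994, -0.1552, 0.1916]
tool_rot: [-0.001, 0.047, 0.999, -0.0]
wrist_force: [-5.7, 0.4, 6.1]
finger_gap: 0.276
```

move_arm --plan '[{"xyz": [0,0,0],"turn": [0,0,0],"jaw": 0.4},{"xyz": [0,0,0],"turn": [0,0,0],"jaw": 0.4},{"xyz": [0,0,0],"turn": [0,0,0],"jaw": 0.4},{"xyz": [0,0,0],"turn": [0,0,0],"jaw": 0.4},{"xyz": [0,0,0],"turn": [0,0,0],"jaw": 0.4},{"xyz": [0,0,0],"turn": [0,0,0],"jaw": 0.4},{"xyz": [0,0,-10],"turn": [0,0,0],"jaw": 0.4},{"xyz": [0,0,-40],"turn": [0,0,0],"jaw": 0.3},{"xyz": [0,0,-75],"turn": [0,0,0],"jaw": 0},{"xyz": [0,0,-110],"turn": [0,0,0],"jaw": 0},{"xyz": [0,0,-145],"turn": [0,0,0],"jaw": 0},{"xyz": [10,0,-180],"turn": [0,0,0],"jaw": 0},{"xyz": [40,0,-209],"turn": [0,0,0],"jaw": 0},{"xyz": [60,0,-209],"turn": [0,0,0],"jaw": 0},{"xyz": [60,0,-209],"turn": [0,0,0],"jaw": 0},{"xyz": [60,0,-209],"turn": [0,0,0],"jaw": 0}]'

```text
t: 39.53
ee_pos: [0.5395, -0.1496, 0.4014]
tool_rot: [0.0, 0.047, 0.999, -0.001]
wrist_force: [0.1, -0.7, -0.6]
finger_gap: 0.995
```

```bash
python3 - <<'E'
from h import *;from rig import arm
import pickle
p=arm.snapshot("wrist");cv2.imwrite("pics/w20.png",p["color"][:,:,::-1]);pickle.dump(p,open("w20.pkl","wb"))
p=arm.snapshot("top");crop(p,250,180,490,300,3.3,"t20.png")
p=arm.snapshot("scene");crop(p,220,130,470,310,3.2,"s20.png")
s=arm.get_state();print(s["t"],s["ee_pos"],s["joints"].round(2),s["wrist_force"],s["finger_gap"])
E
```

```text
39.6833 [ 0.54040778 -0.14969629  0.40020008] [ 1.12  0.42 -1.18  1.6   0.4   1.39  1.38] [-0.38913501  0.75700505 -1.20875749] 0.9977384124938854
```

View pics/w20.png

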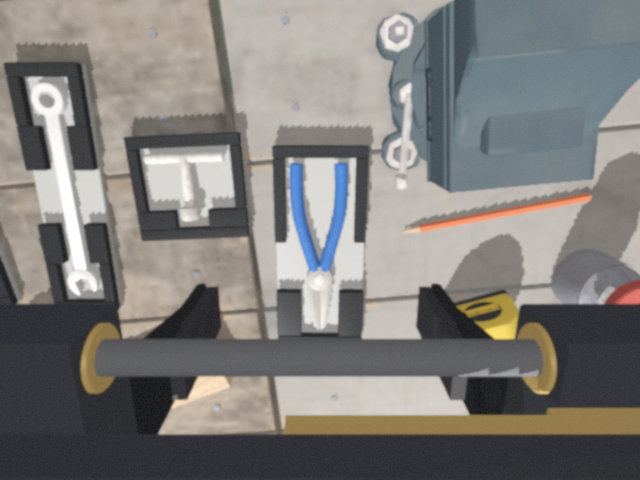

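View pics/t20.png

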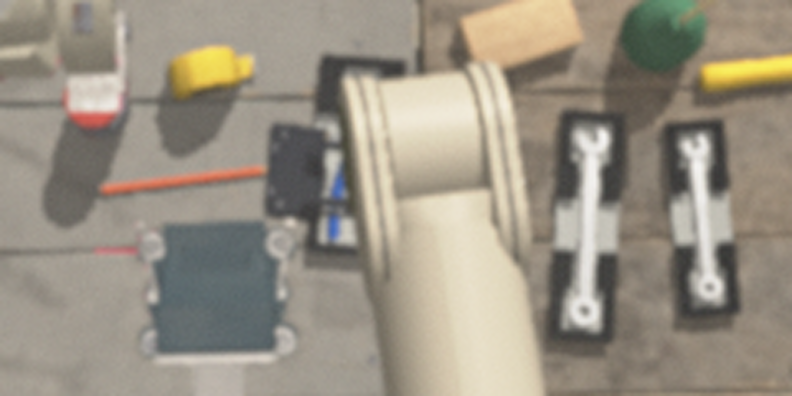

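View pics/s20.png

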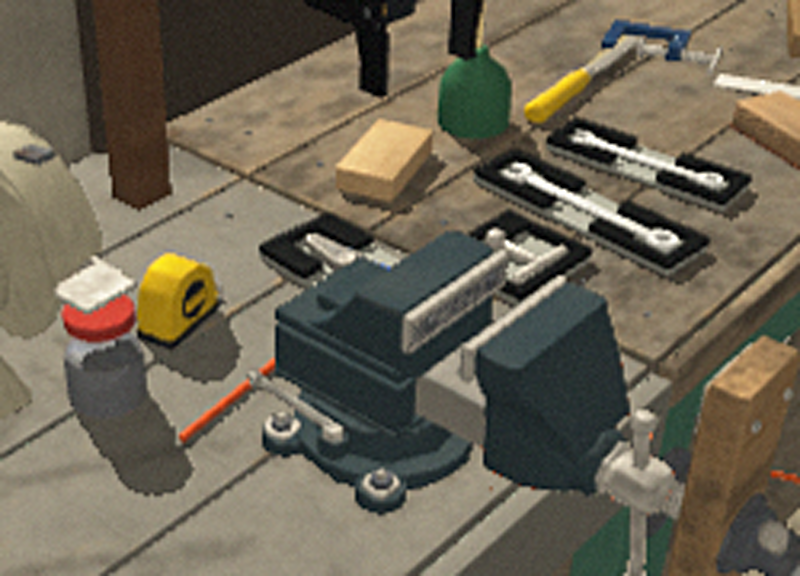

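```bash
python3 - <<'E'
from h import *;import pickle
p=pickle.load(open("w13.pkl","rb"));crop(p,255,140,385,255,6,"w13c.png")
p=pickle.load(open("w20.pkl","rb"));crop(p,265,140,375,340,3,"w20c.png")
E
```

```text
(no output)
```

View pics/w13c.png

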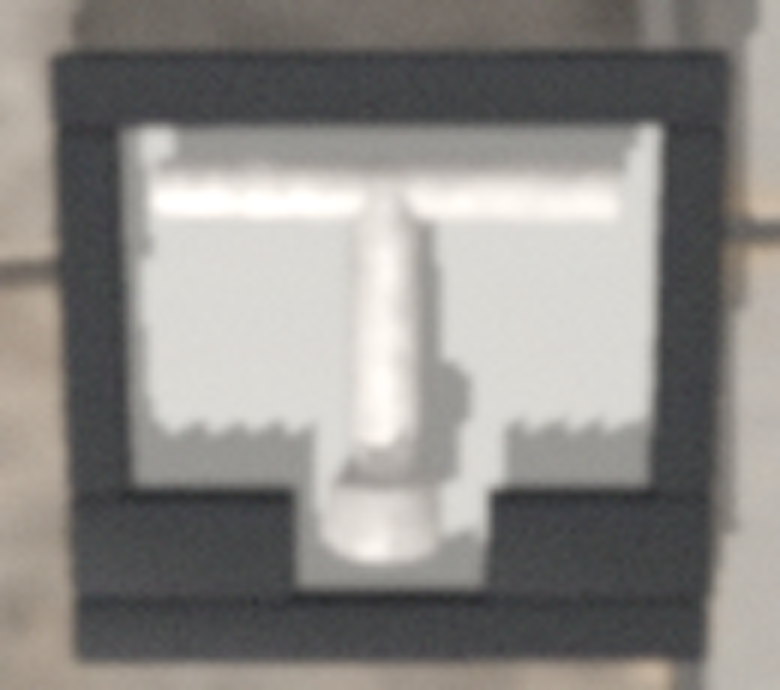

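View pics/w20c.png

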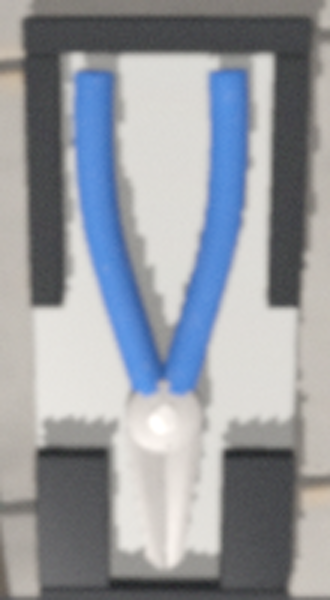

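All four tools lie seated within their pocket walls. The jar's lid is at about (250,229) in the scene view, as at the start. Handing in.

```bash
python3 -c "
from rig import arm
print(arm.close_job())"
```

```text
the job is handed in; nothing more can be done
None
```

I placed all four tools in their own foam inlays and handed the job in after about 40 s of robot time. `close_job` reports no verdict, so the result rests on my own checks.

- **Method:** I located the tools and pads with the wrist camera. I gripped each tool across its shank, stem or joint, lowered it until the wrist felt the floor, then released it. The strongest contact reading was 19 N vertical, for the key.
- **Tools:** The last wrist pictures show each tool inside its pocket walls and lying flat. I judged this by eye and did not measure final heights. Before release, the spanners and pliers were within about 2 mm of their pad centres. The key sits roughly 1 to 4 mm off centre, inside the 12 mm allowed.
- **Jar and arm:** The jar stands upright at the same image position as at the start. The open gripper ended about 0.2 m above the bench, touching nothing.
- **Disagreements:**
  - Pad centres from the overhead camera differed from the wrist camera's by up to 7 mm, and I used the wrist values.
  - Joint 7 came within 0.05 rad of its limit early on, so I turned the gripper half round. Joint 3 later reached -1.42 of its -1.47 limit.

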